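Refit measuring modules in the test-bench rack

ROBOT

A 6-joint arm with a two-finger parallel gripper is mounted at the origin on the work surface. World frame = base frame: x ahead of the robot, y to its left, z up, the work surface at z = 0. Lengths are in mm, angles in degrees, forces in N, time in s.
With the tool pointing down it reaches from about 275 to 875 mm from the base axis. Payload 12.5 kg.
Tool frame: the origin (TCP) lies at the very end of the fingers, on their centre line; the grasp point (between the pads) lies 19 mm behind it (grasp_offset is the distance from the TCP to the grasp point, in mm); z points along the fingers, y is the direction in which the jaws open and shut (so a half turn about z gives the same grasp; the last joint's range is limited). The gripper opens to 85 mm and grips with 20 to 120 N. Pads are 22 mm wide; open, the fingers measure 114 mm over their backs; the gripper's body (76 mm by 85 mm) begins 54 mm behind the grasp point. The pads swing forward as they close: fully open they stand 13 mm farther back than shut.
Start: joints at [70.611, 20.094, 94.641, -0, 65.266, -4.847], TCP at [138.065, 532.374, 231.29] pointing down, gripper open.
Joint ranges: [-157.81, 157.81], [-45, 120.19], [0.68, 151.7], [-89.99, 269.99], [4.06, 180], [-164.3, 164.3]. Speed limits (degrees/s): [127.2, 127.2, 159.86, 180, 180, 180].

INTERFACE

Orientations are given as a 3x3 rotation matrix whose columns are the frame's x, y, z axes.
In Python, from cell import * gives the robot as it stands.
- The arm moves only by the tool apply_moves, never from a script. Its argument "motion" is a list of rows, each a list of 6 numbers: the shift along the tool's x, y, z in m, then the turn, a rotation vector about the tool's x, y, z in degrees. A call has 1 to 20 rows; each row is the pose to reach, as a shift and turn from the pose commanded when the call began, along the tool's axes at that moment; what a row does not reach only later rows make up. A row lasts 1/10 s, in which the tool goes at most 50 mm and 8.59 degrees, less where a joint would pass 70% of its speed; a pose out of reach is approached as far as the arm can. A call with a gripper value outside its range is refused whole. "hand" is the opening, from 0 (shut) to 1 (fully open), set as the call begins (left out, the last holds). The fingers move at their own pace and stop on an object; "grip_force" is the grip in N (left out, the last holds). Time passes only in rows, so rows that repeat a pose let the fingers close. It gives the time, the measured TCP pose, the force and the opening at its end, in the units of the state.
- observe(): the state, without advancing time (a new reading comes with each control period).
- get_image(name): name is "side" or "top"; returns the picture (480x640x3 uint8, blue, green, red); there is no depth.
- calibration(name): a dict with "K" (3x3 intrinsics, pixels), "camera_from_world" (4x4, takes a point from world to camera coordinates). Camera axes: x right, y down, z forward; pixel columns grow to the right and rows downward; lengths in mm; the calibration is good to about 2 mm. A picture is of the moment at which its call begins. calibration takes no time and is no camera call.
- finish_job(): hands the job in, once; it reports no verdict.
The state is a dict: "clock": time; "joints": joint angles; "qd": joint speeds; "tau": joint torques, N m; "tool_pos": TCP position; "tool_rot": TCP orientation; "ft_force": force on the tool from outside, world axes, zero at the start; "wrist_torque": the same for the moment, N m; "finger_gap": finger opening in mm.
Only numpy, scipy, OpenCV 4.12 (cv2) and the standard library are available. Lean on these libraries where they do the work, as an engineer would, in place of code of your own. Each camera call takes 0.05 s, during which the arm holds its last target.

TASK

Swing the rack's retaining bar up and back as far as it goes, then fit every plug-in module standing on the desk into the rack bay marked with its own colour: lean it, set its foot in the groove, and straighten it upright until the latch snaps in front of it. When all of them are home, swing the bar back down to the front, fully closed, and press the green button on the small grey box all the way down to put the rack on line. Leave the other things on the desk where they are.

Things in the scene. Friction and masses are not known exactly. Their poses are not given: they have to be found in the camera images.
- blue_mid (a point): Middle of the blue module's plate (may be absent): 12 thick (x, front to back), 70 wide (y), 110 high (z), 0.18 kg, rounded top. Black handle block on its front (-x): 24 wide (y), 20 high, reaching 6 to 50 mm forward; grip point 34 forward of and 37 above this point, closing along y. Starts upright in a loose stand 84 x 90 x 38 (slot floor 10 above desk, 28 deep), handle roughly to robot
- orange_mid (a point): Middle of the orange module's plate (may be absent): 12 thick (x, front to back), 70 wide (y), 110 high (z), 0.18 kg, rounded top. Black handle block on its front (-x): 24 wide (y), 20 high, reaching 6 to 50 mm forward; grip point 34 forward of and 37 above this point, closing along y. Starts upright in a loose stand 84 x 90 x 38 (slot floor 10 above desk, 28 deep), handle roughly to robot
- green_mid (a point): Middle of the green module's plate (may be absent): 12 thick (x, front to back), 70 wide (y), 110 high (z), 0.18 kg, rounded top. Black handle block on its front (-x): 24 wide (y), 20 high, reaching 6 to 50 mm forward; grip point 34 forward of and 37 above this point, closing along y. Starts upright in a loose stand 84 x 90 x 38 (slot floor 10 above desk, 28 deep), handle roughly to robot
- rack: Fixed blue rack, 298 wide, 168 high; origin on the desk under the groove, mid-length; x to its back, y along it, z up. Bays 92 apart: blue at +y, orange middle, green -y. A hood (x -15 to +25, z 133 to 147) covers them, so a module enters only with its top leaning 15 to 30 deg to the front, foot first into the groove, then is swung upright about its lower front edge (mm)
- bay_blue (a point): blue bay, marked by blue strips on lip and hood: point on the groove floor (20 above desk), mid-bay, axes as rack. Bay 78 wide. Groove 18 deep, floor from x -9.5 to +6.5; front wall slopes 30 deg forward, mouth 26 wide; upright back panel at x = +6.5. A seated module stands on the floor, plate upright against the panel (mid-plane x about 0), handle to the front (mm)
- bay_orange (a point): orange bay, marked by orange strips on lip and hood: point on the groove floor (20 above desk), mid-bay, axes as rack. Bay 78 wide. Groove 18 deep, floor from x -9.5 to +6.5; front wall slopes 30 deg forward, mouth 26 wide; upright back panel at x = +6.5. A seated module stands on the floor, plate upright against the panel (mid-plane x about 0), handle to the front (mm)
- bay_green (a point): green bay, marked by green strips on lip and hood: point on the groove floor (20 above desk), mid-bay, axes as rack. Bay 78 wide. Groove 18 deep, floor from x -9.5 to +6.5; front wall slopes 30 deg forward, mouth 26 wide; upright back panel at x = +6.5. A seated module stands on the floor, plate upright against the panel (mid-plane x about 0), handle to the front (mm)
- latch_blue (a joint): Sprung latch of the blue bay (m): 0 = down, its rest; up to 0.007. A free-turning roller of radius 6 under the hood (axis x = -9, 112 above groove floor) with a red tab on top. A module's top edge swung under it lifts it 4 mm (4 to 8 N at the handle), then it drops in front of the plate and the force falls; under 1 mm when seated
- latch_orange (a joint): Sprung latch of the orange bay (m): 0 = down, its rest; up to 0.007. A free-turning roller of radius 6 under the hood (axis x = -9, 112 above groove floor) with a red tab on top. A module's top edge swung under it lifts it 4 mm (4 to 8 N at the handle), then it drops in front of the plate and the force falls; under 1 mm when seated
- latch_green (a joint): Sprung latch of the green bay (m): 0 = down, its rest; up to 0.007. A free-turning roller of radius 6 under the hood (axis x = -9, 112 above groove floor) with a red tab on top. A module's top edge swung under it lifts it 4 mm (4 to 8 N at the handle), then it drops in front of the plate and the force falls; under 1 mm when seated
- bar (a joint): Retaining bar hinge (rad): 0 = closed, level to the front (stop); grows as it swings up and back past vertical, stop at 2.0. Stiff: stays where left (0.2 to 0.3 N m to turn). Axis along rack y at x = 18, z = 155 mm in the rack frame; the bar lies 92 mm from it. May start a little raised
- bar_grip (a point): Middle of the retaining bar: red sleeve 14 mm in diameter, 90 mm long along rack y; pinch it from above, closing across it
- start (a joint): Green start button (m): 0 = up, grows as pressed, 0.006 = fully down (6 mm, about 5 N); springs back when let go
- start_top (a point): Middle of the top face of the green button (32 mm across), on a fixed grey box 100 x 80 x 36 mm on the desk; it is pressed straight down
- mug: white mug, 80 across, 90 high, standing; a bystander (origin at its foot); sizes in mm
- bottle: water bottle, 64 across, 170 high, standing; a bystander (origin at its foot); sizes in mm
- driver: yellow-handled screwdriver lying on the table; a bystander; sizes in mm
- mouse: black computer mouse, 105 x 62 x 33; a bystander; sizes in mm
- tape: roll of yellow tape, 90 across, 22 high; a bystander; sizes in mm
- meter: orange handheld meter lying flat, 150 x 80 x 30; a bystander; sizes in mm
Not all that is in view belongs to the job. What is shaped like the part that bears orange_mid but yellow is not meant.

How it is judged (in metres and radians):
On the way, in this order (a step that is already met when the one before it is completed fails the run):
1. the retaining bar is swung up and back (past 1.7 rad) (value of joint bar above 1.7 rad), for 0.2 s.
2. with the bar still back, every module present is upright in the bay of its colour, with the latch down in front of it (x of blue_mid in the frame of bay_blue between -0.006 and 0.005 m and y of blue_mid in the frame of bay_blue between -0.008 and 0.008 m and z of blue_mid in the frame of bay_blue between 0.05 and 0.06 m and angle between each of blue_mid, orange_mid, green_mid's own z axis and vertical below 0.055 rad and value of joint each of latch_blue, latch_orange, latch_green below 0.002 m and angle between the y axis of blue_mid and the y axis of bay_blue, either way round below 0.09 rad and x of orange_mid in the frame of bay_orange between -0.006 and 0.005 m and y of orange_mid in the frame of bay_orange between -0.008 and 0.008 m and z of orange_mid in the frame of bay_orange between 0.05 and 0.06 m and angle between the y axis of orange_mid and the y axis of bay_orange, either way round below 0.09 rad and x of green_mid in the frame of bay_green between -0.006 and 0.005 m and y of green_mid in the frame of bay_green between -0.008 and 0.008 m and z of green_mid in the frame of bay_green between 0.05 and 0.06 m and angle between the y axis of green_mid and the y axis of bay_green, either way round below 0.09 rad and value of joint bar above 1.6 rad), for 0.3 s.
3. the retaining bar is closed (value of joint bar below 0.12 rad), for 0.2 s.
4. the green button is pressed down (past 4 mm of its 6) with the bar closed (value of joint start above 0.004 m and value of joint bar below 0.12 rad), for 0.05 s.
At the end, for the whole second after the job is handed in: Every module present stands upright (within 3 degrees) on the groove floor of the bay of its colour, within 8 mm of the bay's middle along the rack and -6/+5 mm across it, handle to the front, latch down (under 2 mm); the retaining bar is closed (under 0.12 rad) (x of blue_mid in the frame of bay_blue between -0.006 and 0.005 m and y of blue_mid in the frame of bay_blue between -0.008 and 0.008 m and z of blue_mid in the frame of bay_blue between 0.05 and 0.06 m and angle between each of blue_mid, orange_mid, green_mid's own z axis and vertical below 0.055 rad and value of joint each of latch_blue, latch_orange, latch_green below 0.002 m and angle between the y axis of blue_mid and the y axis of bay_blue, either way round below 0.09 rad and x of orange_mid in the frame of bay_orange between -0.006 and 0.005 m and y of orange_mid in the frame of bay_orange between -0.008 and 0.008 m and z of orange_mid in the frame of bay_orange between 0.05 and 0.06 m and angle between the y axis of orange_mid and the y axis of bay_orange, either way round below 0.09 rad and x of green_mid in the frame of bay_green between -0.006 and 0.005 m and y of green_mid in the frame of bay_green between -0.008 and 0.008 m and z of green_mid in the frame of bay_green between 0.05 and 0.06 m and angle between the y axis of green_mid and the y axis of bay_green, either way round below 0.09 rad and value of joint bar below 0.12 rad); the robot touches nothing.
It fails at once if a bystander (mug, bottle, screwdriver, mouse, tape or meter) is shifted by more than 5 cm (distance of any of mug, bottle, driver, mouse, tape, meter from where it was at the start of the episode above 0.05 m).
It fails at once if the mug or the bottle is knocked over (angle between any of mug, bottle's own z axis and vertical above 0.7 rad).
Of mod_blue, mod_orange, mod_green only 2 to 3 are there at a start; the rules pass over those that are not, and their reading is None.
At some moment in a run one of stand_1, stand_2, stand_3 may be knocked a few centimetres aside while the robot is not near it.
It also fails if it takes over 210 s, if anything falls off the work surface, if the arm or the gripper's body presses on something with over 40 N, if the wrist force passes 120 N, or if a joint passes its speed limit or range.

## Working session

There is one attempt and no reset: what is moved stays moved. The work goes in short steps, Python scripts to look and compute and a tool call to move; the robot and the scene stay as the last step left them, time stands still between calls to the robot, and variables do not carry over. Pictures are saved under pics/ and viewed, and the job is handed in when it is done.

Besides the shell and the picture viewer there is one more tool, called after "Request:" as a command line: name --pt "numbers of a row" for each row, then --argument value for the rest. apply_moves: Moves the arm, as the interface text tells. Its arguments: {"type":"object","properties":{"motion":{"type":"array","items":{"type":"array","items":{"type":"number"}}},"hand":{"type":"number"},"grip_force":{"type":"number"}},"required":["motion"]}

```bash
ls; mkdir -p pics; python3 - <<'E'
from cell import *
import cv2
s=observe(); print(s)
for n in ("side","top"):
    im=get_image(n); cv2.imwrite(f"pics/{n}0.png",im); c=calibration(n); print(n,c)
E
```

```text
pics
{'clock': 0.0, 'joints': array([ 7.06098644e+01,  2.01259602e+01,  9.46790642e+01, -7.66127421e-04,
        6.52636988e+01, -4.84628847e+00]), 'qd': array([-0.04096552,  0.05097042, -0.08021396,  0.0175383 , -0.01973724,
       -0.04939838]), 'tau': array([-2.01201801e-03, -5.06077552e+01, -2.91413444e+01, -1.41996711e-04,
        4.42864664e-03, -1.89162921e-05]), 'tool_pos': array([137.97254394, 532.06076414, 230.72887685]), 'tool_rot': array([[-9.67957137e-01,  2.51115177e-01, -3.86759330e-04],
       [ 2.51115459e-01,  9.67956475e-01, -1.13544650e-03],
       [ 8.92383499e-05, -1.19618479e-03, -9.99999281e-01]]), 'ft_force': array([ 0.76720005, -0.69384283, -0.26233399]), 'wrist_torque': array([ 0.00433039,  0.04138338, -0.01961808]), 'finger_gap': 85.45386274561011}
side {'K': array([[447.26049025,   0.        , 318.24367437],
       [  0.        , 447.26049025, 237.87161264],
       [  0.        ,   0.        ,   1.        ]]), 'camera_from_world': array([[ 8.65733825e-01, -5.00499176e-01, -2.34914953e-03,
        -4.85969285e+02],
       [-3.58541897e-01, -6.16896032e-01, -7.00633281e-01,
         2.80741331e+02],
       [ 3.49217199e-01,  6.07404199e-01, -7.13517685e-01,
         9.38738395e+02],
       [ 0.00000000e+00,  0.00000000e+00,  0.00000000e+00,
         1.00000000e+00]])}
top {'K': array([[474.67631152,   0.        , 324.58965003],
       [  0.        , 474.67631152, 239.56892816],
       [  0.        ,   0.        ,   1.        ]]), 'camera_from_world': array([[-5.87829491e-02, -9.98250104e-01,  6.42610541e-03,
         5.36474085e+00],
       [-9.75078003e-01,  5.60365328e-02, -2.14669037e-01,
         5.69541671e+02],
       [ 2.13933292e-01, -1.88848331e-02, -9.76665710e-01,
         1.20066087e+03],
       [ 0.00000000e+00,  0.00000000e+00,  0.00000000e+00,
         1.00000000e+00]])}
```

View pics/side0.png

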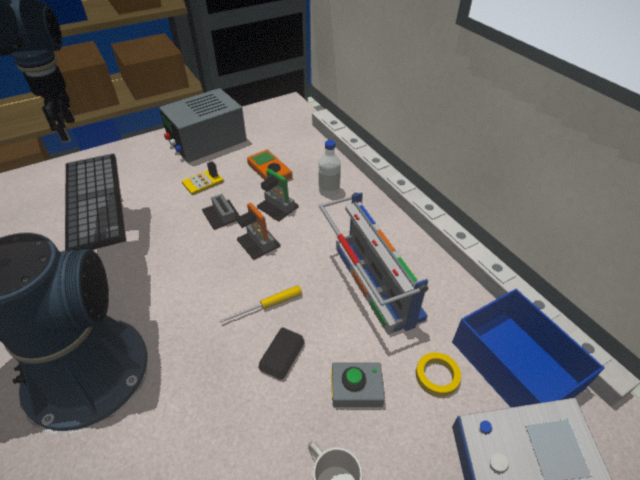

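View pics/top0.png

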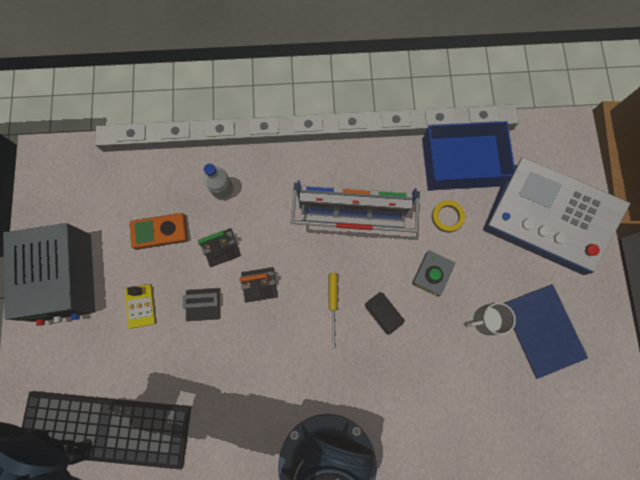

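```bash
python3 - <<'E'
import cv2,numpy as np
s=cv2.imread('pics/side0.png');t=cv2.imread('pics/top0.png')
cv2.imwrite('pics/s_st.png',cv2.resize(s[130:270,170:370],None,fx=4,fy=4,interpolation=cv2.INTER_CUBIC))
cv2.imwrite('pics/t_st.png',cv2.resize(t[200:340,110:310],None,fx=4,fy=4,interpolation=cv2.INTER_CUBIC))
cv2.imwrite('pics/t_rk.png',cv2.resize(t[170:300,280:470],None,fx=4,fy=4,interpolation=cv2.INTER_CUBIC))
cv2.imwrite('pics/s_rk.png',cv2.resize(s[180:340,300:460],None,fx=3.7,fy=3.7,interpolation=cv2.INTER_CUBIC))
E
```

```text
(no output)
```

View pics/s_st.png

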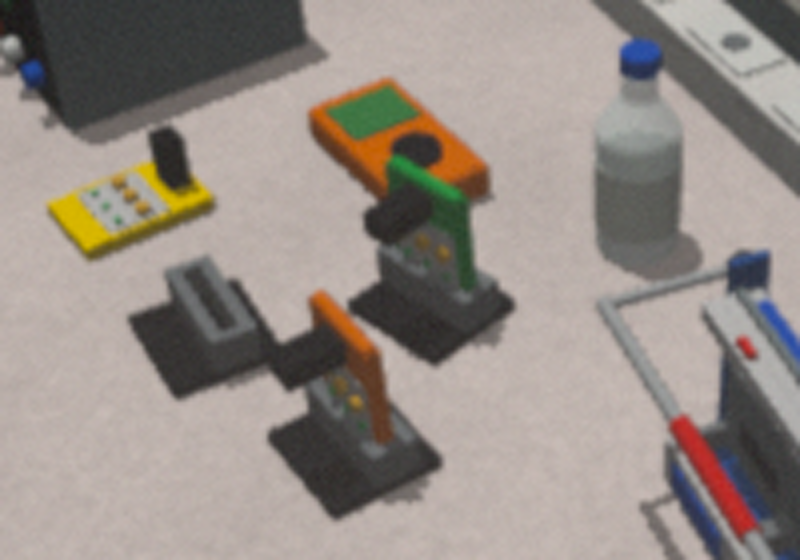

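View pics/t_st.png

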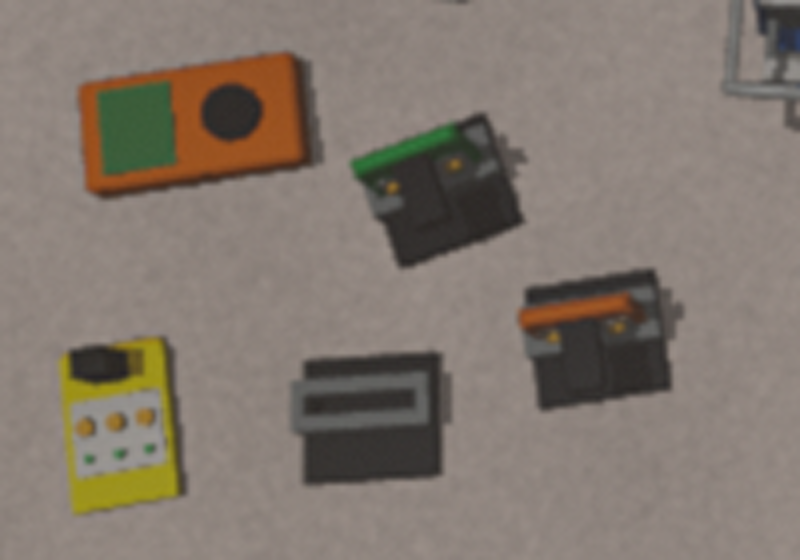

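View pics/t_rk.png

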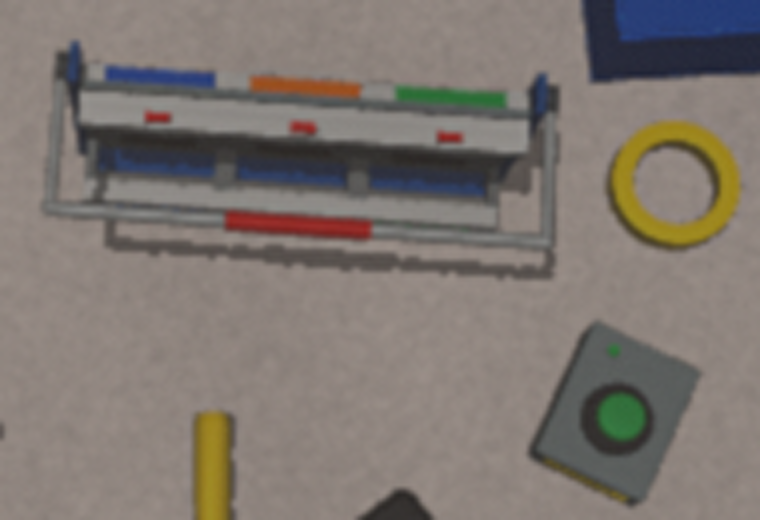

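View pics/s_rk.png

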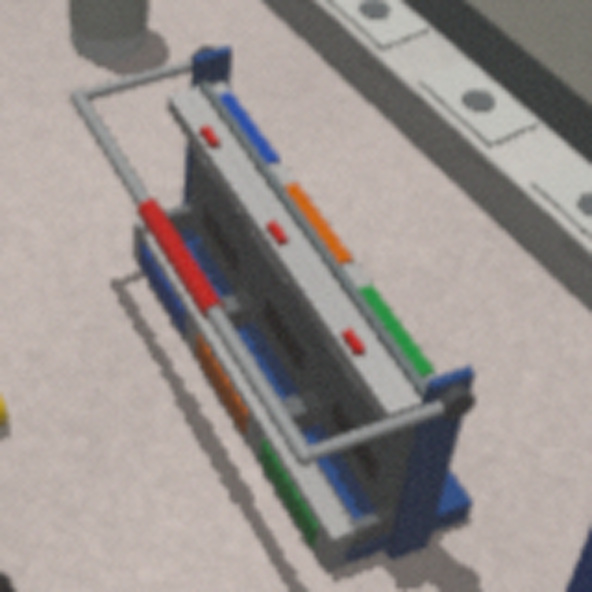

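```bash
cat > h.py <<'E'
import cv2,numpy as np
from cell import *
C={n:calibration(n) for n in("side","top")}
P={n:C[n]["K"]@C[n]["camera_from_world"][:3] for n in C}
def proj(n,p):
    q=P[n]@np.append(p,1); return q[:2]/q[2]
def tri(us,ut):
    X=cv2.triangulatePoints(P["side"],P["top"],np.array(us,float).reshape(2,1),np.array(ut,float).reshape(2,1))[:,0]
    X=X[:3]/X[3]; e=max(np.linalg.norm(proj("side",X)-us),np.linalg.norm(proj("top",X)-ut)); return X,e
def ray(n,uv,z):
    M=C[n]["camera_from_world"];R=M[:3,:3];o=-R.T@M[:3,3]
    d=R.T@np.linalg.inv(C[n]["K"])@np.array([uv[0],uv[1],1.]); return o+d*(z-o[2])/d[2]
HUE={'red':[(0,6),(172,180)],'orange':[(7,16)],'green':[(50,85)],'blue':[(100,130)],'yellow':[(22,33)]}
def mask(im,c,smin=120,vmin=60):
    h=cv2.cvtColor(im,cv2.COLOR_BGR2HSV); m=np.zeros(h.shape[:2],np.uint8)
    for a,b in HUE[c]: m|=cv2.inRange(h,(a,smin,vmin),(b,255,255))
    return m
def blobs(im,c,roi=None,amin=6,**k):
    m=mask(im,c,**k)
    if roi: 
        z=np.zeros_like(m);x0,y0,x1,y1=roi;z[y0:y1,x0:x1]=m[y0:y1,x0:x1];m=z
    n,l,st,ce=cv2.connectedComponentsWithStats(m)
    out=[]
    for i in range(1,n):
        if st[i,4]>=amin:
            ys,xs=np.where(l==i); pts=np.c_[xs,ys].astype(np.float32)
            out.append((ce[i],st[i],cv2.minAreaRect(pts),pts))
    return out
def inv(p): pass
E
python3 - <<'E'
from h import *
s=cv2.imread('pics/side0.png');t=cv2.imread('pics/top0.png')
for n,im,roi in(("side",s,(180,130,460,410)),("top",t,(110,170,470,340))):
  for c in('red','orange','green','blue'):
    for b in blobs(im,c,roi,smin=110):
        print(n,c,b[0].round(1),b[1],np.round(b[2][0],1),np.round(b[2][1],1),round(b[2][2]))
E
```

```text
side red [356.2 216.3] [354 214   5   5  13] [356.  216.5] [4.9 2.1] 45
side red [347.9 248.5] [338 234  21  30 190] [347.9 248.3] [33.   5.8] 58
side red [374.5 242.4] [373 240   4   6  15] [374.6 242.4] [5.8 2.2] 56
side red [395.  271.8] [393 269   5   6  17] [395.  271.8] [5.8 2.5] 56
side orange [269.3 166.3] [247 150  45  30 445] [269.3 167.1] [45.5 23.9] 41
side orange [258.9 219.3] [248 203  20  38 223] [259.7 220.1] [40.2  9.7] 63
side orange [385.9 240.1] [378 230  17  21  92] [385.8 240.1] [25.6  3.6] 53
side orange [359.5 283.1] [353 271  14  25  95] [359.6 283. ] [26.2  3.8] 59
side green [262.6 157.8] [254 152  19  12 121] [262.9 157.7] [ 8.4 17.5] 68
side green [275.8 174.5] [267 169  19  12  79] [276.5 174.5] [20.2  4.5] 28
side green [406.7 269.2] [398 258  18  23  88] [406.6 268.9] [27.8  3.1] 54
side green [373.9 305.1] [371 300   7  11  17] [373.9 305. ] [11.7  1.2] 59
side green [380.9 316.3] [378 312   7  10  16] [381.  316.5] [10.7  1.3] 63
side green [353.6 375.2] [346 368  16  16 196] [353.5 375.5] [15. 15.] 90
side green [374.1 369.9] [373 369   3   3   8] [
[... 1572 characters left out ...]
37.3] [199 232  24  12  80] [210.5 237.1] [ 3.2 25.1] 68
top green [434.9 273.8] [430 269  11  11  99] [435. 274.] [10. 10.] 90
top blue [209.4 171.6] [205 170  10   5  38] [209.5 172. ] [4. 9.] 90
top blue [450.6 174.4] [433 170  37  11 363] [451. 175.] [10. 36.] 90
top blue [297.7 186.2] [297 182   2   8  12] [297.5 185.5] [7. 1.] 90
top blue [319.5 188.9] [307 187  26   5  78] [319.5 188.9] [25.2  2.9] 4
top blue [414.6 193.4] [414 189   2   9  16] [414.5 193. ] [8. 1.] 90
top blue [319.5 211.3] [309 208  24   6  41] [320.2 211.5] [23.3  3. ] 10
top blue [352.6 213.7] [340 212  26   4  45] [352.5 213.7] [25.2  1.7] 4
top blue [386.4 216. ] [373 215  28   3  50] [386.5 216. ] [27.1  1.8] 4
```

```bash
python3 - <<'E'
from h import *
np.set_printoptions(suppress=True,precision=1)
for n in C:
    M=C[n]["camera_from_world"];print(n,-M[:3,:3].T@M[:3,3])
def T(nm,a,b): X,e=tri(a,b);print(nm,X,round(e,2));return X
tb=[T('tabB',(356.2,216.3),(318.7,198.5)),T('tabO',(374.5,242.4),(355.4,201.4)),T('tabG',(395,271.8),(392,203.5))]
st=[T('hsB',(366.8,214.4),(319.5,188.9)),T('hsO',(385.9,240.1),(355.6,191.2)),T('hsG',(406.7,269.2),(392.2,193.9))]
sl=T('sleeve',(347.9,248.5),(354.1,225.8))
T('button',(353.6,375.2),(434.9,273.8))
for v in (tb,st):
    d=v[0]-v[2]; print(np.degrees(np.arctan2(d[1],d[0]))-90,np.linalg.norm(d)/2)
for k,u in(('B',(345,258.1)),('O',(359.5,283.1)),('G',(377.5,311))):
    print('lip',k,ray('side',u,30))
T('orTopcorner L',(248,204),(240.5,281));T('or R',(266,219),(270,276))
s=cv2.imread('pics/side0.png');t=cv2.imread('pics/top0.png')
cv2.imwrite('pics/s_mo.png',cv2.resize(s[195:265,225:295],None,fx=8,fy=8,interpolation=cv2.INTER_CUBIC))
cv2.imwrite('pics/t_mo.png',cv2.resize(t[225:310,190:290],None,fx=7,fy=7,interpolation=cv2.INTER_CUBIC))
cv2.imwrite('pics/s_mg.png',cv2.resize(s[160:230,250:320],None,fx=8,fy=8,interpolation=cv2.INTER_CUBIC))
E
```

```text
side [ 193.6 -640.2  865.4]
top [ 298.8   -3.9 1294.9]
tabB [654.8 -17.3 153.1] 0.15
tabO [ 642.2 -108.8  153.6] 0.02
tabG [ 630.9 -199.8  153.6] 0.31
hsB [681.8 -21.  149.3] 0.15
hsO [ 671.  -112.   148.5] 0.25
hsG [ 658.1 -203.6  149.3] 0.12
sleeve [ 577.7 -100.4  160.8] 0.02
button [ 460.8 -311.7   59. ] 0.1
-7.458792473198287 92.03831099895281
-7.39879343893287 92.08077198532294
lip B [624.8 -24.3  30. ]
lip O [ 611.8 -109.1   30. ]
lip G [ 602.3 -196.3   30. ]
orTopcorner L [464.1 188.  119.3] 0.47
or R [475.3 113.5 121.2] 1.97
```

View pics/s_mo.png

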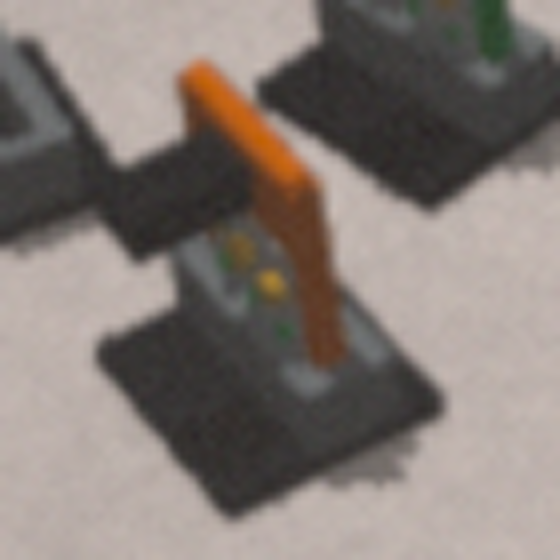

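View pics/t_mo.png

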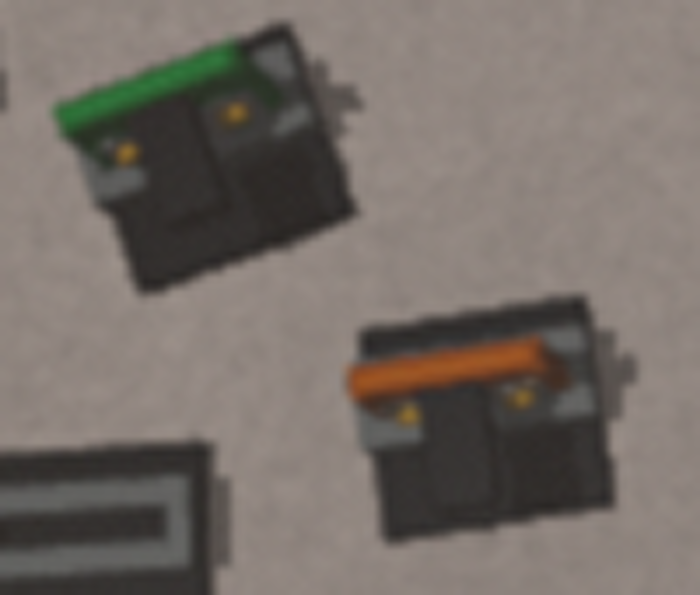

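View pics/s_mg.png

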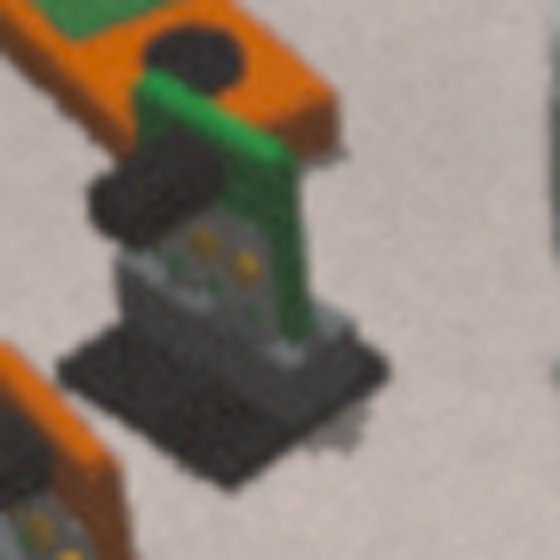

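```bash
python3 - <<'E'
from h import *
np.set_printoptions(suppress=True,precision=1)
s=cv2.imread('pics/side0.png');t=cv2.imread('pics/top0.png')
def top(im,n,c,roi,vmin):
    b=max(blobs(im,c,roi,vmin=vmin),key=lambda b:b[1][4]); r=b[2]
    print(n,c,b[1],r[0],r[1])
    W=np.array([ray(n,p,119) for p in b[3]])[:,:2]; m=W.mean(0)
    r=cv2.minAreaRect(W.astype(np.float32)); bx=cv2.boxPoints(r)
    e=[bx[1]-bx[0],bx[2]-bx[1]]; d=max(e,key=np.linalg.norm); 
    if d[1]<0:d=-d
    print('  mean',m,'rect',np.array(r[0]),np.array(r[1]),'yaw',np.degrees(np.arctan2(d[1],d[0]))-90)
for v in(60,85,100,115):
    top(t,'top','orange',(230,260,280,300),v); top(t,'top','green',(190,225,235,255),v)
    top(s,'side','orange',(240,195,275,245),v);top(s,'side','green',(262,165,292,205),v)
E
```

```text
top orange [240 273  29  10 143] (253.8221893310547, 277.38848876953125) (5.371677398681641, 28.438291549682617)
  mean [470.6 155.1] rect [470.2 154.9] [13.5 70.4] yaw 5.867264
top green [199 232  24  11  69] (210.54110717773438, 237.1095733642578) (2.691946506500244, 25.04680633544922)
  mean [579.3 262.3] rect [579.4 261.6] [ 7.1 62.5] yaw 18.159775
side orange [248 203  20  37 207] (259.56756591796875, 219.93060302734375) (39.7860221862793, 9.647880554199219)
  mean [465.9 125.6] rect [466.1 121.3] [138.4  24.2] yaw -5.58387
side green [268 169  18  12  71] (276.4117431640625, 174.6470489501953) (20.236831665039062, 3.772968292236328)
  mean [580.5 261.6] rect [580.9 261.4] [13.5 69.4] yaw 17.489311
top orange [240 273  28   9 129] (253.4270477294922, 277.037841796875) (4.574902534484863, 27.76133918762207)
  mean [471.  156.1] rect [471.2 155.9] [11.5 68.6] yaw 5.7517548
top green [199 232  24  11  69] (210.54110717773438, 237.1095733642578) (2.691946506500244, 25.04680633544922)
  mean [579.3 262.3] rect [579.4 261.6] [ 7.1 62.5] yaw 18.159775
side orange [248 203  20  37 205] 
[... 639 characters left out ...]
aw 18.137497
side orange [248 203  17  18  99] (255.75001525878906, 211.25001525878906) (21.21320343017578, 4.949747085571289)
  mean [470.8 154.5] rect [470.8 154.5] [13.9 71.9] yaw 7.3130264
side green [268 169  17  11  58] (275.9093017578125, 174.15542602539062) (18.85917091369629, 3.239170551300049)
  mean [580.5 263.8] rect [580.7 264. ] [11.5 64.3] yaw 17.949448
top orange [240 274  27   8 107] (252.91893005371094, 277.01348876953125) (3.945575714111328, 26.797035217285156)
  mean [471.2 158. ] rect [471.3 157.1] [ 9.9 66.2] yaw 6.271782Traceback (most recent call last):
  File "<stdin>", line 13, in <module>
  File "<stdin>", line 5, in top
ValueError: max() iterable argument is empty
```

```bash
cat >> h.py <<'E'
RY=-7.43
def Rz(a): a=np.radians(a); return np.array([[np.cos(a),-np.sin(a),0],[np.sin(a),np.cos(a),0],[0,0,1]])
RO=np.array([651.5,-109.8,0]); RR=Rz(RY)
def rk(x,y,z): return RO+RR@np.array([x,y,z],float)
E
python3 - <<'E'
from h import *
s=cv2.imread('pics/side0.png');t=cv2.imread('pics/top0.png')
for n,im,(x0,y0,x1,y1),f in(("side",s,(320,185,440,335),4),("top",t,(285,175,430,250),5)):
    big=cv2.resize(im[y0:y1,x0:x1],None,fx=f,fy=f,interpolation=cv2.INTER_CUBIC)
    def L(a,b,c):
        q=[tuple(int(v) for v in ((proj(n,rk(*p))+.5-[x0,y0])*f)) for p in(a,b)]; cv2.line(big,q[0],q[1],c,1)
    for y in(-149,149):
        L((-15,y,147),(25,y,147),(0,255,255))
    for x in(-15,25): L((x,-149,147),(x,149,147),(0,255,255))
    L((-19.9,-138,38),(-19.9,138,38),(255,0,255)); L((6.5,-138,38),(6.5,138,38),(255,0,255))
    L((18,-150,155),(18,150,155),(255,255,255));L((-74,-45,155),(-74,45,155),(255,255,255))
    cv2.imwrite(f'pics/ov_{n}.png',big)
E
```

```text
(no output)
```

View pics/ov_side.png

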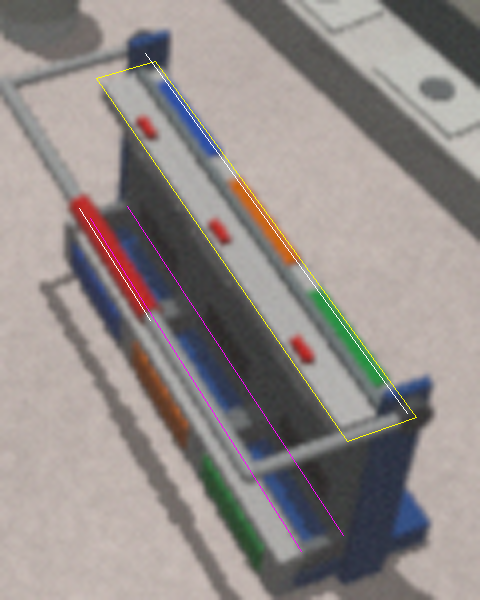

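View pics/ov_top.png

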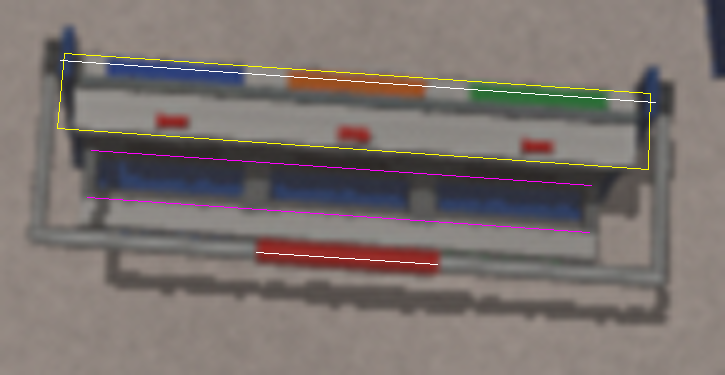

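```bash
cat >> h.py <<'E'
from scipy.spatial.transform import Rotation as Ro
def down(az): # tool pointing down, jaw y at azimuth az
    a=np.radians(az); y=np.array([np.cos(a),np.sin(a),0]); z=np.array([0,0,-1.]); return np.c_[np.cross(y,z),y,z]
def row(tgts,base=None):
    """rows from base pose (default observed) to each (pos,R)"""
    if base is None:
        o=observe(); base=(o["tool_pos"],o["tool_rot"])
    for p,R in tgts:
        d=base[1].T@(np.array(p)-base[0])/1000; r=Ro.from_matrix(base[1].T@R).as_rotvec(degrees=True)
        print('['+','.join(f'{v:.4f}' for v in d)+','+','.join(f'{v:.1f}' for v in r)+'],')
def ob():
    o=observe(); print('t',round(o['clock'],2),'pos',o['tool_pos'].round(1),'z',o['tool_rot'][:,2].round(3),'y',o['tool_rot'][:,1].round(3),'F',o['ft_force'].round(1),'gap',round(o['finger_gap'],1),'j',o['joints'].round(0))
E
python3 - <<'E'
from h import *
row([([577.5,-100.4,250],down(RY))])
E
```

```text
[-0.5843,-0.5019,-0.0187,-0.1,0.0,82.9],
```

Request:
apply_moves --pt "-0.584 -0.502 -0.019 0 0 82.9" --pt "-0.584 -0.502 -0.019 0 0 82.9" --pt "-0.584 -0.502 -0.019 0 0 82.9" --pt "-0.584 -0.502 -0.019 0 0 82.9" --pt "-0.584 -0.502 -0.019 0 0 82.9" --pt "-0.584 -0.502 -0.019 0 0 82.9" --pt "-0.584 -0.502 -0.019 0 0 82.9" --pt "-0.584 -0.502 -0.019 0 0 82.9" --pt "-0.584 -0.502 -0.019 0 0 82.9" --pt "-0.584 -0.502 -0.019 0 0 82.9" --pt "-0.584 -0.502 -0.019 0 0 82.9" --pt "-0.584 -0.502 -0.019 0 0 82.9" --pt "-0.584 -0.502 -0.019 0 0 82.9" --pt "-0.584 -0.502 -0.019 0 0 82.9" --pt "-0.584 -0.502 -0.019 0 0 82.9" --pt "-0.584 -0.502 -0.019 0 0 82.9" --pt "-0.584 -0.502 -0.019 0 0 82.9" --pt "-0.584 -0.502 -0.019 0 0 82.9" --pt "-0.584 -0.502 -0.019 0 0 82.9" --pt "-0.584 -0.502 -0.019 0 0 82.9" --hand 0.6 --grip_force 30

```text
clock: 2.1
tool_pos: [576.9, -99.1, 250.5]
tool_rot: [[0.128, 0.992, 0.0], [0.992, -0.128, 0.0], [0.0, 0.0, -1.0]]
ft_force: [-0.3, 0.9, -0.2]
finger_gap: 51.2
```

```bash
python3 - <<'E'
from h import *
ob()
row([([577.5,-100.4,140],down(RY))])
for n in C:
    im=get_image(n); cv2.imwrite(f'pics/{n}1.png',im)
E
```

```text
t 2.1 pos [576.9 -99.1 250.5] z [ 0.  0. -1.] y [ 0.992 -0.128  0.   ] F [-0.3  0.9 -0.2] gap 51.2 j [-14.  23.  88.   0.  69.  -7.]
[-0.0012,0.0007,0.1105,0.0,-0.0,0.1],
```

View pics/side1.png

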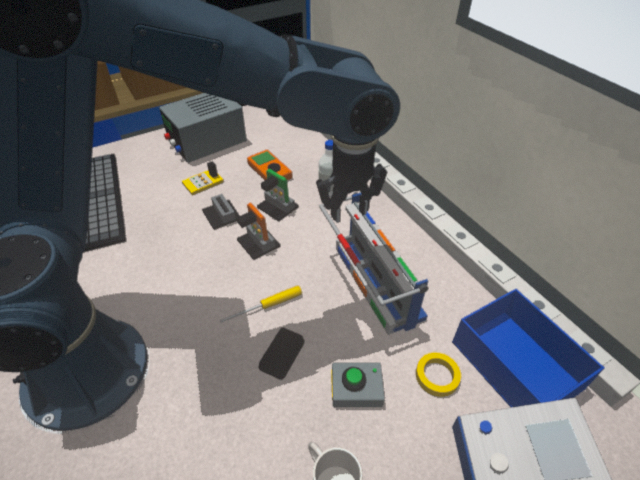

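Request:
apply_moves --pt "-0.001 0.001 0.03 0 0 0" --pt "-0.001 0.001 0.06 0 0 0" --pt "-0.001 0.001 0.08 0 0 0" --pt "-0.001 0.001 0.1 0 0 0" --pt "-0.001 0.001 0.11 0 0 0" --pt "-0.001 0.001 0.11 0 0 0" --pt "-0.001 0.001 0.11 0 0 0"

```text
clock: 2.9
tool_pos: [578.5, -101.2, 141.1]
tool_rot: [[0.129, 0.992, 0.001], [0.992, -0.129, -0.0], [-0.0, 0.001, -1.0]]
ft_force: [-0.5, -0.4, 0.3]
finger_gap: 50.9
```

Request:
apply_moves --pt "0 0 0 0 0 0" --pt "0 0 0 0 0 0" --pt "0 0 0 0 0 0" --pt "0 0 0 0 0 0" --pt "0 0 0 0 0 0" --pt "0 0 0 0 0 0" --pt "0 0 0 0 0 0" --hand 0 --grip_force 30

```text
clock: 3.6
tool_pos: [578.9, -101.4, 141.0]
tool_rot: [[0.13, 0.992, 0.002], [0.992, -0.13, -0.0], [-0.0, 0.002, -1.0]]
ft_force: [4.3, 0.6, 6.2]
finger_gap: 12.5
```

```bash
python3 - <<'E'
from h import *
ob()
for n in C:
    im=get_image(n); cv2.imwrite(f'pics/{n}2.png',im)
im=cv2.imread('pics/side2.png');cv2.imwrite('pics/s2c.png',cv2.resize(im[170:340,270:450],None,fx=3.5,fy=3.5))
E
```

```text
t 3.6 pos [ 578.9 -101.4  141. ] z [ 0.002 -0.    -1.   ] y [ 0.992 -0.13   0.002] F [4.3 0.6 6.2] gap 12.5 j [-14.  30.  94.   0.  56.  -7.]
```

View pics/s2c.png

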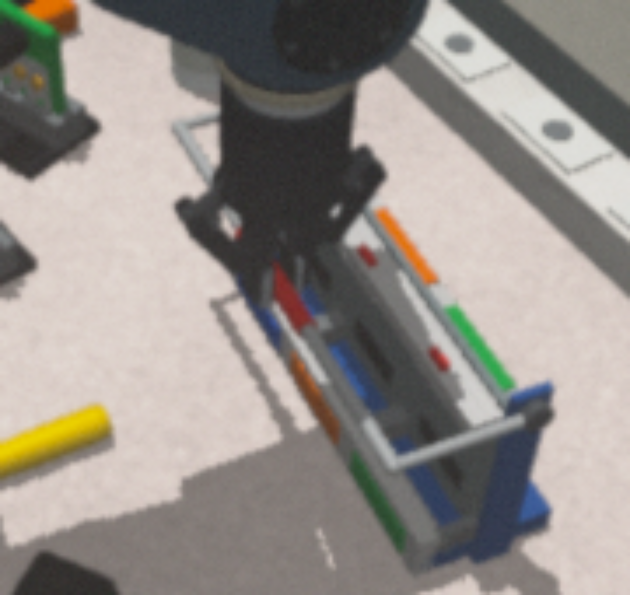

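Request:
apply_moves --pt "0 0.001 -0.009 0 0 0" --pt "0 0.003 -0.018 0 0 0" --pt "0 0.006 -0.027 0 0 0" --pt "0 0.0095 -0.0355 0 0 0" --pt "0 0.014 -0.0435 0 0 0" --pt "0 0.019 -0.051 0 0 0" --pt "0 0.025 -0.058 0 0 0" --pt "0 0.032 -0.0645 0 0 0" --pt "0 0.039 -0.07 0 0 0" --pt "0 0.047 -0.075 0 0 0" --pt "0 0.055 -0.079 0 0 0" --pt "0 0.0635 -0.082 0 0 0" --pt "0 0.0725 -0.0845 0 0 0" --pt "0 0.0815 -0.086 0 0 0" --pt "0 0.091 -0.0865 0 0 0" --pt "0 0.1 -0.086 0 0 0" --pt "0 0.109 -0.085 0 0 0" --pt "0 0.118 -0.083 0 0 0" --pt "0 0.1265 -0.0795 0 0 0" --pt "0 0.1265 -0.0795 0 0 0"

```text
clock: 5.7
tool_pos: [705.3, -117.9, 221.9]
tool_rot: [[0.129, 0.992, 0.004], [0.992, -0.129, -0.001], [-0.0, 0.004, -1.0]]
ft_force: [4.3, -0.7, 8.1]
finger_gap: 12.7
```

```bash
python3 - <<'E'
from h import *
ob()
im=get_image('side');cv2.imwrite('pics/s3c.png',cv2.resize(im[130:340,270:480],None,fx=2.8,fy=2.8))
E
```

```text
t 5.7 pos [ 705.3 -117.9  221.9] z [ 0.004 -0.001 -1.   ] y [ 0.992 -0.129  0.004] F [ 4.3 -0.7  8.1] gap 12.7 j [-13.  38.  67.   0.  74.  -6.]
```

View pics/s3c.png

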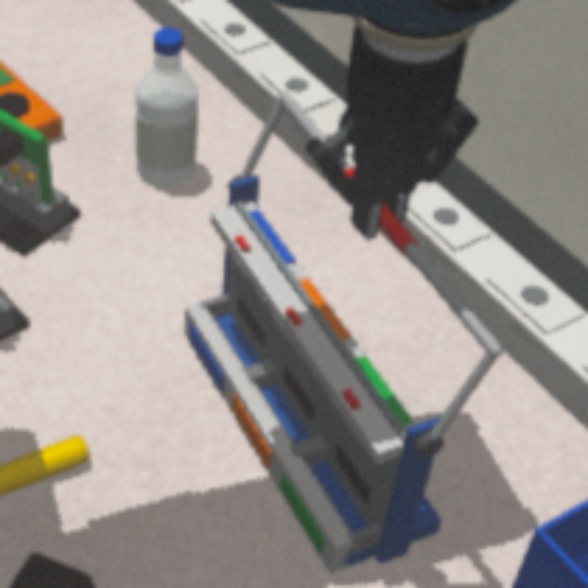

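Request:
apply_moves --pt "0 0 0 0 0 0" --pt "0 0 0 0 0 0" --pt "0 0 0 0 0 0" --pt "0 0 -0.03 0 0 0" --pt "0 0 -0.07 0 0 0" --pt "0 0 -0.12 0 0 0" --pt "0 0 -0.12 0 0 0" --hand 0.5

```text
clock: 6.45
tool_pos: [705.0, -118.0, 347.7]
tool_rot: [[0.129, 0.992, 0.011], [0.992, -0.129, -0.003], [-0.001, 0.011, -1.0]]
ft_force: [0.0, 0.0, 0.7]
finger_gap: 42.8
```

```bash
python3 - <<'E'
from h import *
ob()
row([([437,151.6,240],down(90+6.3))])
E
```

```text
t 6.45 pos [ 705.  -118.   347.7] z [ 0.011 -0.003 -1.   ] y [ 0.992 -0.129  0.011] F [0.  0.  0.7] gap 42.8 j [-13.  34.  57.  -0.  88.  -6.]
[0.2327,-0.3018,0.1042,0.4,0.6,-103.7],
```

Request:
apply_moves --pt "0.233 -0.302 0.104 0.4 0.6 -103.7" --pt "0.233 -0.302 0.104 0.4 0.6 -103.7" --pt "0.233 -0.302 0.104 0.4 0.6 -103.7" --pt "0.233 -0.302 0.104 0.4 0.6 -103.7" --pt "0.233 -0.302 0.104 0.4 0.6 -103.7" --pt "0.233 -0.302 0.104 0.4 0.6 -103.7" --pt "0.233 -0.302 0.104 0.4 0.6 -103.7" --pt "0.233 -0.302 0.104 0.4 0.6 -103.7" --pt "0.233 -0.302 0.104 0.4 0.6 -103.7" --pt "0.233 -0.302 0.104 0.4 0.6 -103.7" --pt "0.233 -0.302 0.104 0.4 0.6 -103.7" --pt "0.233 -0.302 0.104 0.4 0.6 -103.7" --pt "0.233 -0.302 0.104 0.4 0.6 -103.7" --pt "0.233 -0.302 0.104 0.4 0.6 -103.7" --pt "0.233 -0.302 0.104 0.4 0.6 -103.7" --pt "0.233 -0.302 0.104 0.4 0.6 -103.7" --hand 0.65

```text
clock: 8.05
tool_pos: [434.3, 152.4, 235.8]
tool_rot: [[-0.994, -0.107, -0.011], [-0.107, 0.994, 0.002], [0.01, 0.003, -1.0]]
ft_force: [0.5, 0.2, -0.8]
finger_gap: 55.8
```

```bash
python3 - <<'E'
from h import *
ob()
row([([437,151.6,83],down(90+6.3))])
for n in C:
    im=get_image(n); cv2.imwrite(f'pics/{n}4.png',im)
E
```

```text
t 8.05 pos [434.3 152.4 235.8] z [-0.011  0.002 -1.   ] y [-0.107  0.994  0.003] F [ 0.5  0.2 -0.8] gap 55.8 j [ 13.  11. 107.   0.  63. -83.]
[-0.0042,-0.0016,0.1527,0.2,-0.6,-0.2],
```

View pics/side4.png

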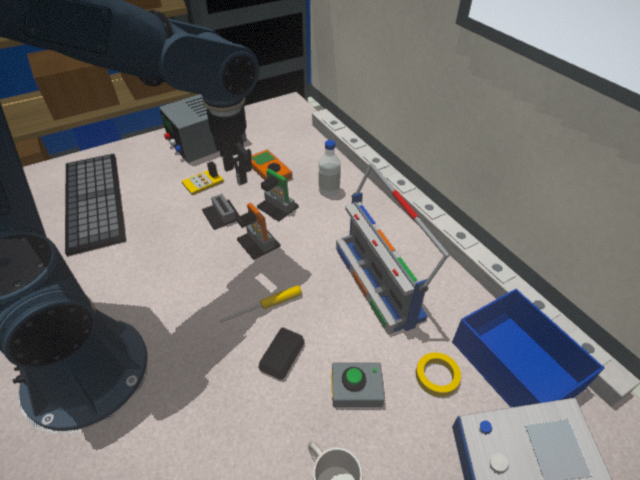

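View pics/top4.png

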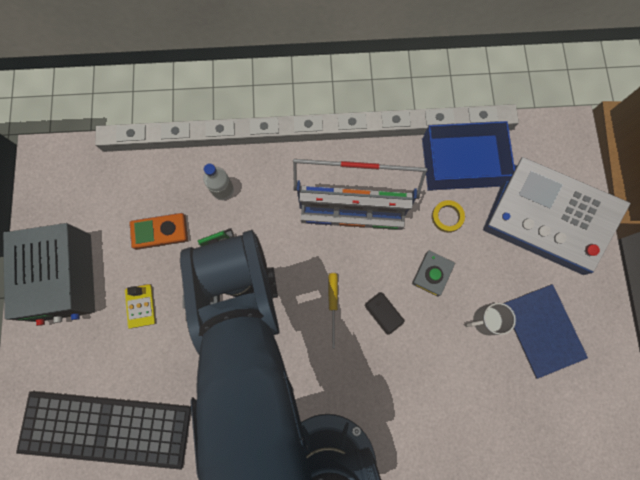

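Request:
apply_moves --pt "-0.004 -0.0015 0.03 0.2 -0.6 -0.2" --pt "-0.004 -0.0015 0.06 0.2 -0.6 -0.2" --pt "-0.004 -0.0015 0.09 0.2 -0.6 -0.2" --pt "-0.004 -0.0015 0.115 0.2 -0.6 -0.2" --pt "-0.004 -0.0015 0.135 0.2 -0.6 -0.2" --pt "-0.004 -0.0015 0.15 0.2 -0.6 -0.2" --pt "-0.004 -0.0015 0.153 0.2 -0.6 -0.2" --pt "-0.004 -0.0015 0.153 0.2 -0.6 -0.2" --pt "-0.004 -0.0015 0.153 0.2 -0.6 -0.2"

```text
clock: 9.05
tool_pos: [437.3, 151.9, 83.5]
tool_rot: [[-0.994, -0.112, 0.001], [-0.112, 0.994, 0.0], [-0.001, 0.0, -1.0]]
ft_force: [0.3, 0.8, -0.3]
finger_gap: 55.6
```

```bash
python3 - <<'E'
from h import *
ob()
im=get_image('side');cv2.imwrite('pics/s5c.png',cv2.resize(im[140:270,190:320],None,fx=4.5,fy=4.5))
E
```

```text
t 9.05 pos [437.3 151.9  83.5] z [ 0.001  0.    -1.   ] y [-0.112  0.994  0.   ] F [ 0.3  0.8 -0.3] gap 55.6 j [ 13.  24. 114.  -0.  41. -83.]
```

View pics/s5c.png

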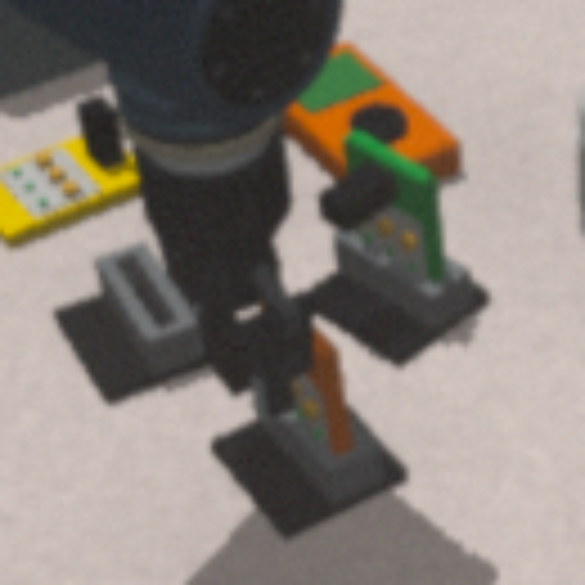

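Request:
apply_moves --pt "0 0 0 0 0 0" --pt "0 0 0 0 0 0" --pt "0 0 0 0 0 0" --pt "0 0 0 0 0 0" --pt "0 0 0 0 0 0" --pt "0 0 0 0 0 0" --pt "0 0 0 0 0 0" --hand 0 --grip_force 70

```text
clock: 9.8
tool_pos: [437.1, 151.8, 83.0]
tool_rot: [[-0.994, -0.113, 0.001], [-0.113, 0.994, 0.0], [-0.001, 0.0, -1.0]]
ft_force: [-1.5, 0.6, 6.2]
finger_gap: 22.8
```

Request:
apply_moves --pt "0 0 -0.01 0 0 0" --pt "0 0 -0.025 0 0 0" --pt "0 0 -0.045 0 0 0" --pt "0 0 -0.07 0 0 0" --pt "0 0 -0.1 0 0 0" --pt "0 0 -0.13 0 0 0" --pt "0 0 -0.13 0 0 0" --pt "0 0 -0.13 0 0 0"

```text
clock: 10.6
tool_pos: [436.5, 151.7, 212.9]
tool_rot: [[-0.994, -0.112, 0.0], [-0.112, 0.994, -0.0], [-0.0, -0.0, -1.0]]
ft_force: [-1.0, -0.1, -1.8]
finger_gap: 23.0
```

```bash
python3 - <<'E'
from h import *
ob()
for n in C:
    im=get_image(n); cv2.imwrite(f'pics/{n}6.png',im)
im=cv2.imread('pics/side6.png');cv2.imwrite('pics/s6c.png',cv2.resize(im[110:270,190:350],None,fx=3.7,fy=3.7))
im=cv2.imread('pics/top6.png');cv2.imwrite('pics/t6c.png',cv2.resize(im[170:330,180:440],None,fx=3,fy=3))
E
```

```text
t 10.6 pos [436.5 151.7 212.9] z [ 0. -0. -1.] y [-0.112  0.994 -0.   ] F [-1.  -0.1 -1.8] gap 23.0 j [ 13.  12. 108.  -0.  59. -83.]
```

View pics/s6c.png

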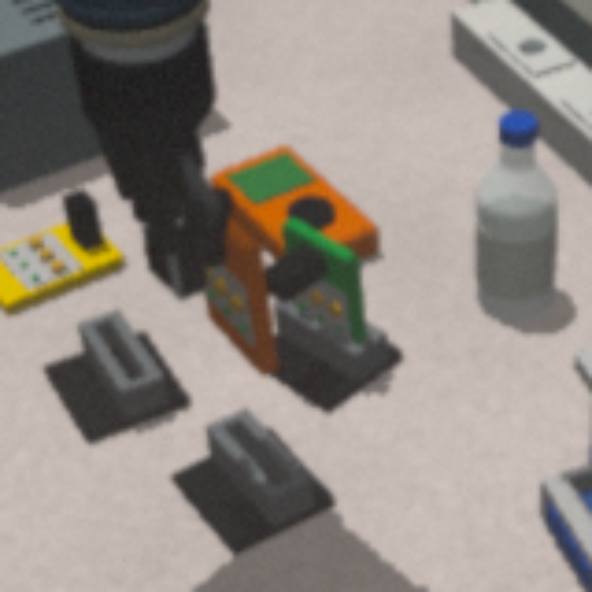

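View pics/t6c.png

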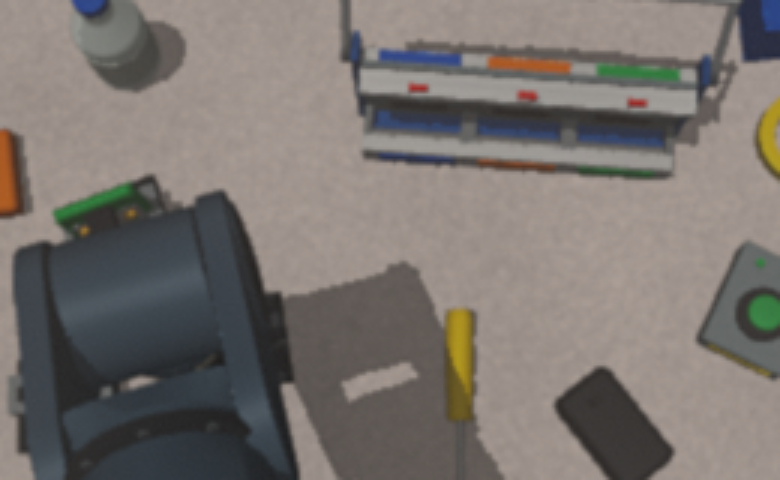

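```bash
cat >> h.py <<'E'
GX,GZ=-28.,73.   # TCP in module frame from lower front edge (upright)
def mod(fx,fz,th,yb,gx=None,gz=None,dth=0.):
    """TCP pose for module with front foot edge at rack (fx,fz), lean th; dth = module lean rel. tool (module leans dth more than tool)"""
    gx=GX if gx is None else gx; gz=GZ if gz is None else gz
    t=np.radians(th); X=np.array([np.cos(t),0,np.sin(t)]);Z=np.array([-np.sin(t),0,np.cos(t)])
    p=np.array([fx,yb,fz])+gx*X+gz*Z
    Rm=Ro.from_euler('y',-(th-dth),degrees=True).as_matrix()
    return RO+RR@p, RR@Rm@down(90)
def ang(p):pass
E
python3 - <<'E'
from h import *
ob()
row([mod(-33,90,22,0)])
E
```

```text
t 10.7 pos [436.1 151.6 211.8] z [-0.002 -0.001 -1.   ] y [-0.112  0.994 -0.   ] F [ 0.5  0.1 -1.9] gap 22.5 j [ 13.  12. 108.  -0.  59. -83.]
[-0.1010,-0.2632,0.0645,2.6,-22.0,13.7],
```

Request:
apply_moves --pt "-0.01 -0.026 0.0 0.3 -2.2 1.4" --pt "-0.02 -0.053 0.0 0.5 -4.4 2.7" --pt "-0.03 -0.079 0.005 0.8 -6.6 4.1" --pt "-0.04 -0.105 0.01 1.0 -8.8 5.5" --pt "-0.05 -0.132 0.018 1.3 -11 6.9" --pt "-0.06 -0.158 0.026 1.6 -13.2 8.2" --pt "-0.07 -0.184 0.035 1.8 -15.4 9.6" --pt "-0.08 -0.21 0.045 2.1 -17.6 11" --pt "-0.09 -0.237 0.055 2.3 -19.8 12.3" --pt "-0.101 -0.263 0.0645 2.6 -22 13.7" --pt "-0.101 -0.263 0.0645 2.6 -22 13.7" --pt "-0.101 -0.263 0.0645 2.6 -22 13.7" --pt "-0.101 -0.263 0.0645 2.6 -22 13.7"

```text
clock: 12.0
tool_pos: [566.3, -97.5, 147.9]
tool_rot: [[-0.919, 0.128, 0.372], [0.119, 0.992, -0.047], [-0.375, 0.001, -0.927]]
ft_force: [-0.1, 0.2, -1.8]
finger_gap: 23.1
```

```bash
python3 - <<'E'
from h import *
ob()
for n in C:
    im=get_image(n); cv2.imwrite(f'pics/{n}7.png',im)
n='side';im=cv2.imread('pics/side7.png');x0,y0,f=260,150,4.5
big=cv2.resize(im[150:270,260:420],None,fx=f,fy=f,interpolation=cv2.INTER_CUBIC)
cv2.imwrite('pics/s7c.png',big)
im=cv2.imread('pics/top7.png');cv2.imwrite('pics/t7c.png',cv2.resize(im[150:280,250:440],None,fx=4,fy=4))
E
```

```text
t 12.0 pos [566.3 -97.5 147.9] z [ 0.372 -0.047 -0.927] y [0.128 0.992 0.001] F [-0.1  0.2 -1.8] gap 23.1 j [ -16.   21.  111.    7.   27. -104.]
```

View pics/s7c.png

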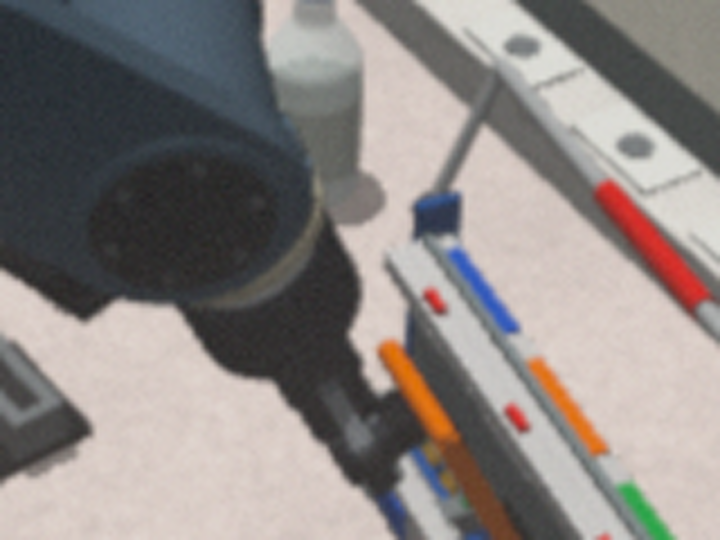

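View pics/t7c.png

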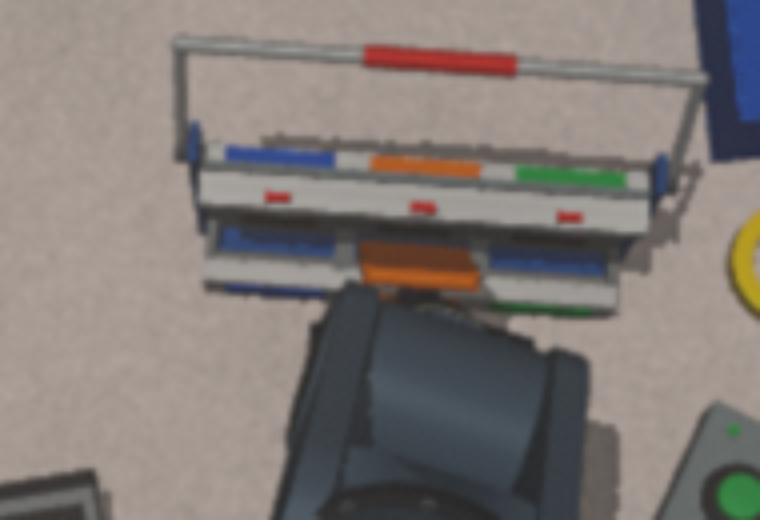

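```bash
cat >> h.py <<'E'
def modpts(o,gx=None,gz=None,dth=0.):
    """world corner points of module from tool pose; keys"""
    gx=GX if gx is None else gx; gz=GZ if gz is None else gz
    R=o["tool_rot"]@down(90).T@Ro.from_euler('y',-dth,degrees=True).as_matrix()
    d={}
    for kx,x in(('f',0),('b',12)):
        for ky,y in(('l',35),('r',-35)):
            for kz,z in(('0',0),('1',110)):
                d[kx+ky+kz]=o["tool_pos"]+R@np.array([x-gx,y,z-gz])
    return d
def overlay(n,im,fn,roi,f,o=None,**k):
    x0,y0,x1,y1=roi
    big=cv2.resize(im[y0:y1,x0:x1],None,fx=f,fy=f,interpolation=cv2.INTER_CUBIC)
    Q=lambda p:tuple(int(v) for v in ((proj(n,p)+.5-[x0,y0])*f))
    def L(a,b,c): cv2.line(big,Q(a),Q(b),c,1)
    for x in(-19.9,6.5): L(rk(x,-138,38),rk(x,138,38),(255,0,255))
    for x in(-15,25): L(rk(x,-149,147),rk(x,149,147),(0,255,255))
    if o is not None:
        d=modpts(o,**k)
        for a in d:
            for b in d:
                if a<b and sum(p!=q for p,q in zip(a,b))==1: L(d[a],d[b],(255,255,255))
        
    cv2.imwrite(fn,big)
E
python3 - <<'E'
from h import *
o=observe()
overlay('side',cv2.imread('pics/side7.png'),'pics/o7s.png',(320,200,440,320),5,o)
overlay('top',cv2.imread('pics/top7.png'),'pics/o7t.png',(290,180,420,240),6,o)
E
```

```text
(no output)
```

View pics/o7s.png

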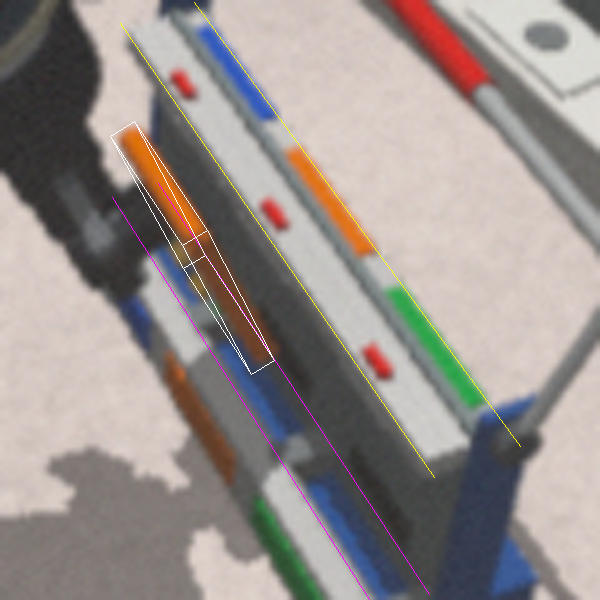

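View pics/o7t.png

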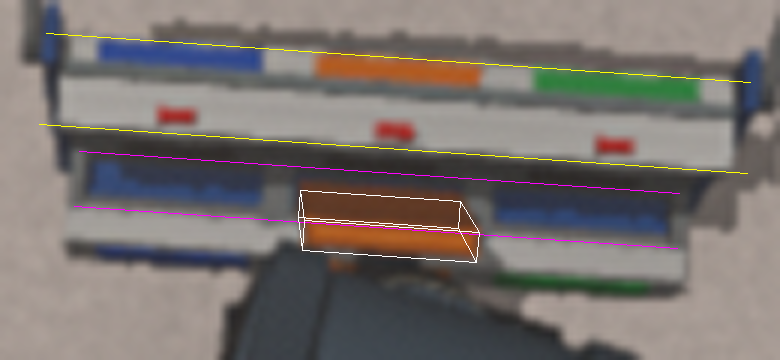

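```bash
python3 - <<'E'
from h import *
ob()
row([mod(-33+26*k,90-67*k,22,0) for k in(0.25,.5,.75,.9,1)])
E
```

```text
t 12.1 pos [566.6 -97.5 148.4] z [ 0.373 -0.047 -0.927] y [0.128 0.992 0.001] F [ 0.   0.7 -2. ] gap 22.6 j [ -16.   21.  111.    7.   27. -104.]
[0.0013,-0.0013,0.0189,0.1,0.1,0.1],
[0.0015,-0.0013,0.0368,0.1,0.1,0.1],
[0.0018,-0.0014,0.0548,0.1,0.1,0.1],
[0.0020,-0.0014,0.0656,0.1,0.1,0.1],
[0.0021,-0.0014,0.0728,0.1,0.1,0.1],
```

Request:
apply_moves --pt "0.001 -0.001 0.009 0 0 0" --pt "0.0015 -0.0015 0.019 0 0 0" --pt "0.0015 -0.0015 0.028 0 0 0" --pt "0.0015 -0.0015 0.037 0 0 0" --pt "0.002 -0.0015 0.046 0 0 0" --pt "0.002 -0.0015 0.055 0 0 0" --pt "0.002 -0.0015 0.06 0 0 0" --pt "0.002 -0.0015 0.064 0 0 0" --pt "0.002 -0.0015 0.066 0 0 0" --pt "0.002 -0.0015 0.068 0 0 0" --pt "0.002 -0.0015 0.07 0 0 0" --pt "0.002 -0.0015 0.071 0 0 0" --pt "0.002 -0.0015 0.071 0 0 0"

```text
clock: 13.4
tool_pos: [591.0, -102.7, 81.6]
tool_rot: [[-0.919, 0.129, 0.373], [0.12, 0.992, -0.047], [-0.376, 0.001, -0.927]]
ft_force: [-1.6, 0.6, -1.4]
finger_gap: 23.2
```

```bash
cat >> h.py <<'E'
def foot(o=None):
    o=o or observe(); d=modpts(o); F=(d['fl0']+d['fr0'])/2; q=RR.T@(F-RO)
    zz=RR.T@o["tool_rot"][:,2]; print('foot rack',q.round(1),'lean',round(np.degrees(np.arctan2(zz[0],-zz[2])),1),'F rack',(RR.T@o['ft_force']).round(1))
E
python3 - <<'E'
from h import *
ob();foot()
o=observe()
for n,roi,f in(('side',(320,200,440,320),5),('top',(290,180,420,240),6)):
    im=get_image(n);cv2.imwrite(f'pics/{n}8.png',im);overlay(n,im,f'pics/o8{n}.png',roi,f,o)
E
```

```text
t 13.4 pos [ 591.  -102.7   81.6] z [ 0.373 -0.047 -0.927] y [0.129 0.992 0.001] F [-1.6  0.6 -1.4] gap 23.2 j [ -16.   29.  109.   10.   20. -107.]
foot rack [-7.5 -0.7 24.5] lean 22.1 F rack [-1.7  0.4 -1.4]
```

View pics/o8side.png

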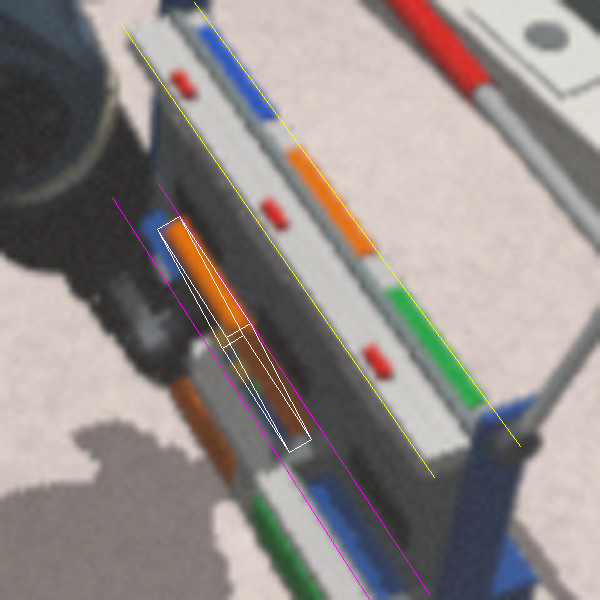

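View pics/o8top.png

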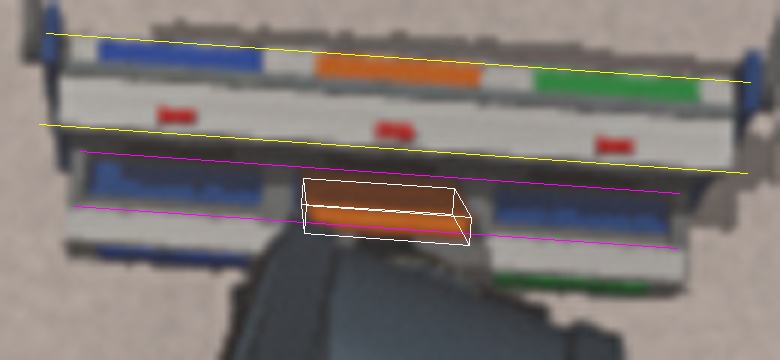

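Request:
apply_moves --pt "0.0003 0 0.001 0 0 0" --pt "0.0006 0 0.002 0 0 0" --pt "0.001 0 0.0028 0 0 0" --pt "0.001 0 0.0028 0 0 0" --pt "0.001 0 0.0028 0 0 0"

```text
clock: 14.0
tool_pos: [591.2, -102.7, 78.6]
tool_rot: [[-0.919, 0.129, 0.373], [0.12, 0.992, -0.047], [-0.376, 0.001, -0.927]]
ft_force: [-4.6, 0.3, 0.1]
finger_gap: 22.9
```

```bash
python3 - <<'E'
from h import *
foot();foot()
E
```

```text
foot rack [-7.3 -0.7 21.5] lean 22.1 F rack [-4.6 -0.3  0.1]
foot rack [-7.3 -0.7 21.5] lean 22.1 F rack [-4.6 -0.3  0.1]
```

Request:
apply_moves --pt "0.0014 0 -0.0005 0 0 0" --pt "0.0014 0 -0.0005 0 0 0" --pt "0.0017 0 0.0002 0 0 0" --pt "0.002 0 0.0008 0 0 0" --pt "0.002 0 0.0008 0 0 0" --pt "0.002 0 0.0008 0 0 0"

```text
clock: 14.6
tool_pos: [589.9, -102.6, 77.3]
tool_rot: [[-0.919, 0.129, 0.373], [0.12, 0.992, -0.047], [-0.376, 0.001, -0.926]]
ft_force: [0.3, 1.2, -1.7]
finger_gap: 22.9
```

```bash
python3 - <<'E'
from h import *
foot()
E
```

```text
foot rack [-8.6 -0.8 20.2] lean 22.1 F rack [ 0.2  1.2 -1.7]
```

Request:
apply_moves --pt "0.0004 0 0.0009 0 0 0" --pt "0.0008 0 0.0018 0 0 0" --pt "0.0008 0 0.0018 0 0 0" --pt "0.0008 0 0.0018 0 0 0"

```text
clock: 15.0
tool_pos: [589.8, -102.6, 75.4]
tool_rot: [[-0.919, 0.129, 0.373], [0.12, 0.992, -0.047], [-0.376, 0.001, -0.926]]
ft_force: [-0.6, 1.0, 0.7]
finger_gap: 23.0
```

```bash
python3 - <<'E'
from h import *
foot()
E
```

```text
foot rack [-8.7 -0.7 18.3] lean 22.1 F rack [-0.8  0.9  0.7]
```

```bash
python3 - <<'E'
from h import *
o=observe();b=(o['tool_pos'],o['tool_rot'])
row([mod(-9,18.4,t,-0.5) for t in(22,20,18,16,14,12,10,8,7,6,5,4,3,2,1,0,-0.5)])
E
```

```text
[0.0001,0.0003,-0.0002,0.1,0.1,0.0],
[-0.0024,0.0003,-0.0012,0.1,2.1,0.0],
[-0.0050,0.0003,-0.0020,0.1,4.1,0.0],
[-0.0076,0.0003,-0.0028,0.1,6.1,0.0],
[-0.0103,0.0003,-0.0034,0.1,8.1,0.0],
[-0.0130,0.0003,-0.0040,0.1,10.1,0.0],
[-0.0157,0.0003,-0.0044,0.1,12.1,0.0],
[-0.0184,0.0003,-0.0048,0.1,14.1,0.0],
[-0.0197,0.0003,-0.0050,0.1,15.1,0.0],
[-0.0211,0.0003,-0.0051,0.1,16.1,0.0],
[-0.0224,0.0003,-0.0052,0.1,17.1,0.0],
[-0.0238,0.0003,-0.0053,0.1,18.1,0.0],
[-0.0252,0.0003,-0.0053,0.1,19.1,0.0],
[-0.0265,0.0003,-0.0054,0.1,20.1,0.0],
[-0.0279,0.0003,-0.0054,0.1,21.1,0.0],
[-0.0293,0.0003,-0.0054,0.1,22.1,0.0],
[-0.0299,0.0003,-0.0053,0.1,22.6,0.0],
```

First part of the swing, then check force.

Request:
apply_moves --pt "-0.0024 0.0003 -0.0012 0 2 0" --pt "-0.005 0.0003 -0.002 0 4 0" --pt "-0.0076 0.0003 -0.0028 0 6 0" --pt "-0.0103 0.0003 -0.0034 0 8 0" --pt "-0.013 0.0003 -0.004 0 10 0" --pt "-0.0157 0.0003 -0.0044 0 12 0" --pt "-0.0157 0.0003 -0.0044 0 12 0"

```text
clock: 15.7
tool_pos: [603.0, -104.1, 86.2]
tool_rot: [[-0.977, 0.128, 0.173], [0.127, 0.992, -0.021], [-0.174, 0.001, -0.985]]
ft_force: [-8.0, 1.1, 11.3]
finger_gap: 23.0
```

```bash
python3 - <<'E'
from h import *
foot()
o=observe()
row([mod(-9,18.4,t,-0.5) for t in(8,6,5,4,3,2,1,0,-0.5,-1)])
E
```

```text
foot rack [-8.6 -0.5 19.2] lean 10.0 F rack [-8.1  0.  11.3]
[-0.0020,0.0001,-0.0002,0.1,2.0,0.0],
[-0.0046,0.0001,-0.0011,0.1,4.0,0.0],
[-0.0060,0.0001,-0.0014,0.1,5.0,0.1],
[-0.0073,0.0001,-0.0018,0.1,6.0,0.1],
[-0.0086,0.0001,-0.0021,0.1,7.0,0.1],
[-0.0099,0.0001,-0.0025,0.1,8.0,0.1],
[-0.0112,0.0001,-0.0028,0.1,9.0,0.1],
[-0.0126,0.0001,-0.0030,0.1,10.0,0.1],
[-0.0133,0.0001,-0.0032,0.1,10.5,0.1],
[-0.0139,0.0001,-0.0033,0.1,11.0,0.1],
```

Request:
apply_moves --pt "-0.002 0 -0.0006 0 2 0" --pt "-0.0033 0 -0.0012 0 3 0" --pt "-0.0046 0 -0.0017 0 4 0" --pt "-0.006 0 -0.002 0 5 0" --pt "-0.0073 0 -0.0023 0 6 0" --pt "-0.0073 0 -0.0023 0 6 0"

```text
clock: 16.3
tool_pos: [609.6, -105.0, 90.4]
tool_rot: [[-0.989, 0.128, 0.071], [0.128, 0.992, -0.008], [-0.071, 0.001, -0.997]]
ft_force: [-9.1, 2.1, 17.0]
finger_gap: 23.3
```

```bash
python3 - <<'E'
from h import *
foot()
o=observe()
row([mod(-9,19,t,-0.5) for t in(3,2,1,0,-0.5,-1)])
for n,roi,f in(('side',(320,200,440,320),5),):
    im=get_image(n);overlay(n,im,f'pics/o9{n}.png',roi,f,o)
E
```

```text
foot rack [-9.  -0.5 19.6] lean 4.1 F rack [-9.3  0.9 17. ]
[-0.0014,0.0001,0.0001,0.0,1.1,0.1],
[-0.0027,0.0001,-0.0004,0.0,2.1,0.1],
[-0.0040,0.0001,-0.0008,0.0,3.1,0.1],
[-0.0053,0.0001,-0.0012,0.0,4.1,0.1],
[-0.0059,0.0001,-0.0014,0.0,4.6,0.1],
[-0.0066,0.0001,-0.0016,0.0,5.1,0.1],
```

View pics/o9side.png

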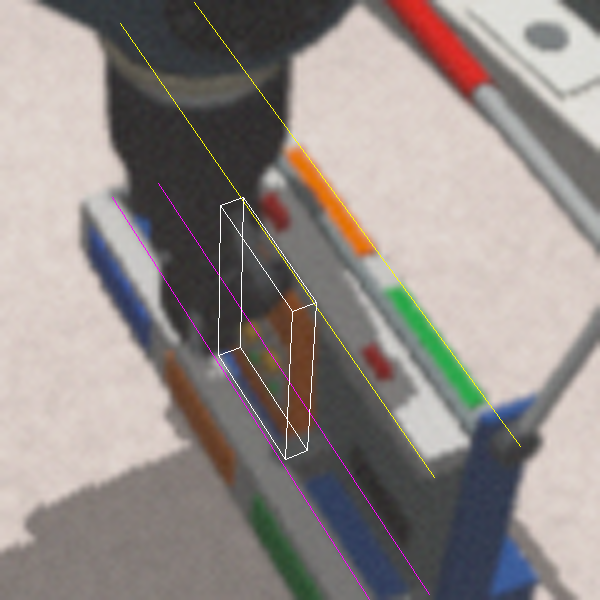

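Request:
apply_moves --pt "-0.0007 0 -0.0007 0 0.5 0" --pt "-0.0014 0 -0.001 0 1 0" --pt "-0.0027 0 -0.0014 0 2 0" --pt "-0.004 0 -0.0018 0 3 0" --pt "-0.0053 0 -0.0022 0 4 0" --pt "-0.0053 0 -0.0022 0 4 0"

```text
clock: 16.95
tool_pos: [615.0, -105.7, 93.3]
tool_rot: [[-0.992, 0.128, 0.003], [0.128, 0.992, 0.0], [-0.002, 0.001, -1.0]]
ft_force: [-6.7, 1.1, 17.1]
finger_gap: 23.1
```

```bash
python3 - <<'E'
from h import *
foot()
o=observe()
for n,roi,f in(('side',(320,200,440,320),5),):
    im=get_image(n);overlay(n,im,f'pics/o10{n}.png',roi,f,o)
E
```

```text
foot rack [-8.5 -0.6 20.3] lean 0.1 F rack [-6.8  0.2 17.1]
```

View pics/o10side.png

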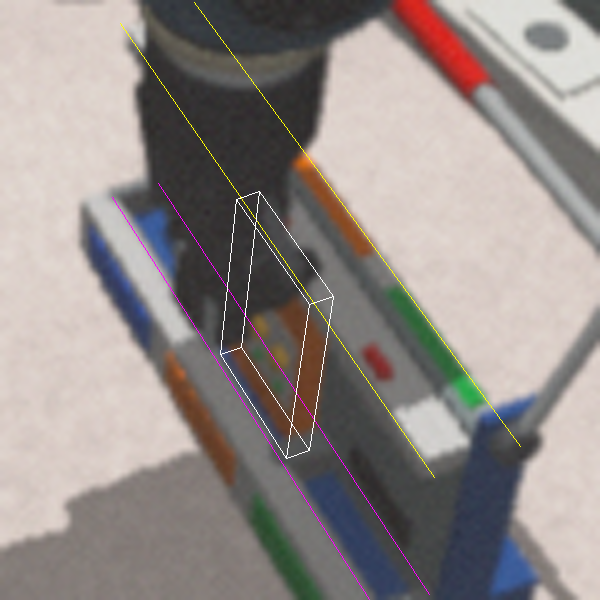

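Request:
apply_moves --pt "0 0 -0.0006 0 0 0" --pt "-0.0007 0 -0.001 0 0.5 0" --pt "-0.0014 0 -0.0014 0 1 0" --pt "-0.002 0 -0.0016 0 1.5 0" --pt "-0.0027 0 -0.0018 0 2 0" --pt "-0.0027 0 -0.0018 0 2 0"

```text
clock: 17.6
tool_pos: [617.0, -106.0, 94.4]
tool_rot: [[-0.991, 0.128, -0.033], [0.128, 0.992, 0.005], [0.034, 0.001, -0.999]]
ft_force: [-7.1, 0.8, 12.4]
finger_gap: 22.9
```

```bash
python3 - <<'E'
from h import *
foot()
o=observe()
for n,roi,f in(('side',(320,200,440,320),5),('top',(290,150,420,250),6)):
    im=get_image(n);overlay(n,im,f'pics/o11{n}.png',roi,f,o)
E
```

```text
foot rack [-9.1 -0.6 20.5] lean -1.9 F rack [-7.1 -0.2 12.4]
```

View pics/o11side.png

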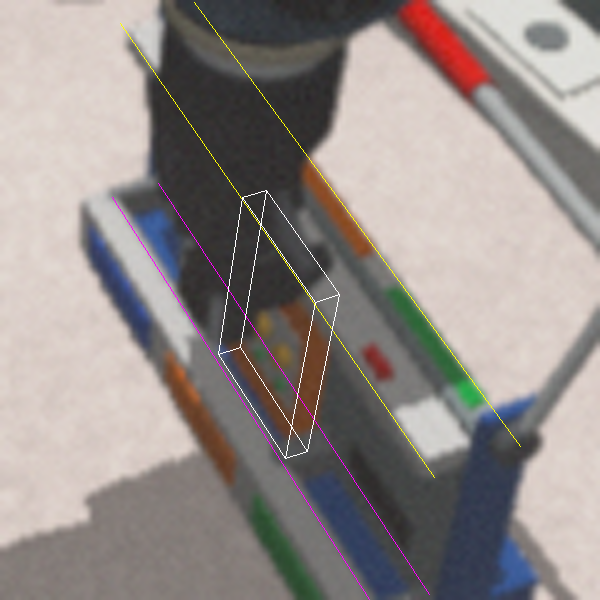

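View pics/o11top.png

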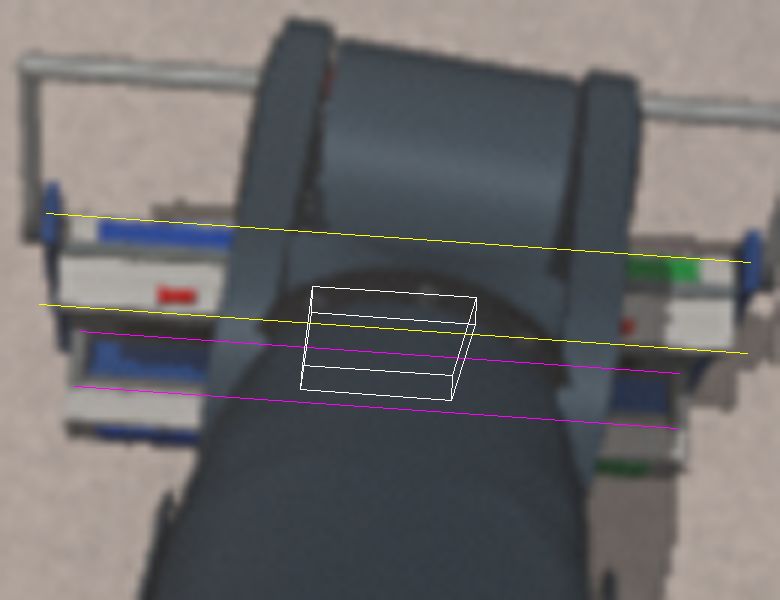

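```bash
python3 - <<'E'
from h import *
n='side';im=get_image(n);cv2.imwrite('pics/side12.png',im)
x0,y0,f=355,245,12
big=cv2.resize(im[y0:y0+50,x0:x0+50],None,fx=f,fy=f,interpolation=cv2.INTER_CUBIC)
Q=lambda p:tuple(int(v) for v in ((proj(n,p)+.5-[x0,y0])*f))
for th,c in((0,(255,255,255)),(4,(0,255,255))):
  t=np.radians(th)
  X=np.array([np.cos(t),0,np.sin(t)]);Z=np.array([-np.sin(t),0,np.cos(t)])
  for xx in(0,12):
    p=lambda z:rk(*(np.array([-8,-35.5,20])+xx*X+z*Z))
    cv2.line(big,Q(p(15)),Q(p(110)),c,1)
cv2.imwrite('pics/o12.png',big)
E
```

```text
(no output)
```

View pics/o12.png

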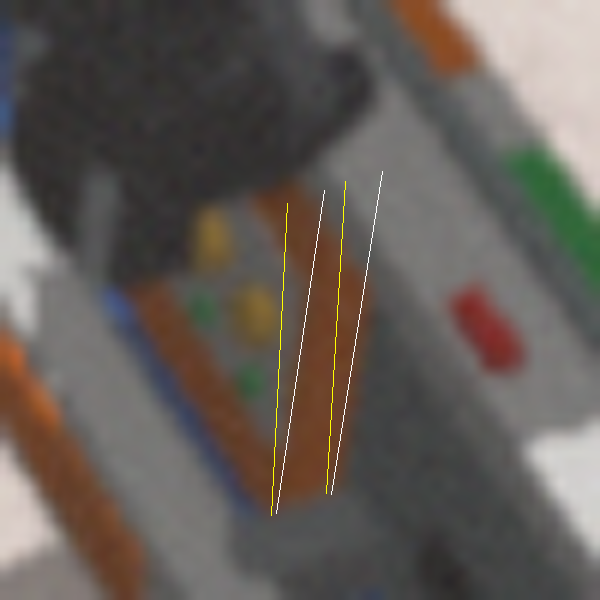

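Request:
apply_moves --pt "0 0 0 0 0 0" --pt "0 0 0 0 0 0" --pt "0 0 0 0 0 0" --pt "0 0 0 0 0 0" --pt "0.005 0 -0.01 0 0 0" --pt "0.01 0 -0.04 0 -2 0" --pt "0.015 0 -0.08 0 -2 0" --pt "0.02 0 -0.13 0 -2 0" --pt "0.03 0 -0.16 0 -2 0" --pt "0.03 0 -0.16 0 -2 0" --hand 0.6

```text
clock: 18.75
tool_pos: [593.4, -103.2, 259.9]
tool_rot: [[-0.992, 0.129, 0.01], [0.129, 0.992, -0.001], [-0.01, 0.0, -1.0]]
ft_force: [0.8, 0.3, -0.2]
finger_gap: 51.1
```

```bash
python3 - <<'E'
from h import *
ob()
for n in C:
    im=get_image(n);cv2.imwrite(f'pics/{n}13.png',im)
im=cv2.imread('pics/side13.png');cv2.imwrite('pics/s13c.png',cv2.resize(im[180:340,300:460],None,fx=3.7,fy=3.7,interpolation=cv2.INTER_CUBIC))
im=cv2.imread('pics/top13.png');cv2.imwrite('pics/t13c.png',cv2.resize(im[170:300,180:440],None,fx=3,fy=3,interpolation=cv2.INTER_CUBIC))
E
```

```text
t 18.75 pos [ 593.4 -103.2  259.9] z [ 0.01  -0.001 -1.   ] y [0.129 0.992 0.   ] F [ 0.8  0.3 -0.2] gap 51.1 j [-14.  24.  85.   0.  71. -97.]
```

View pics/s13c.png

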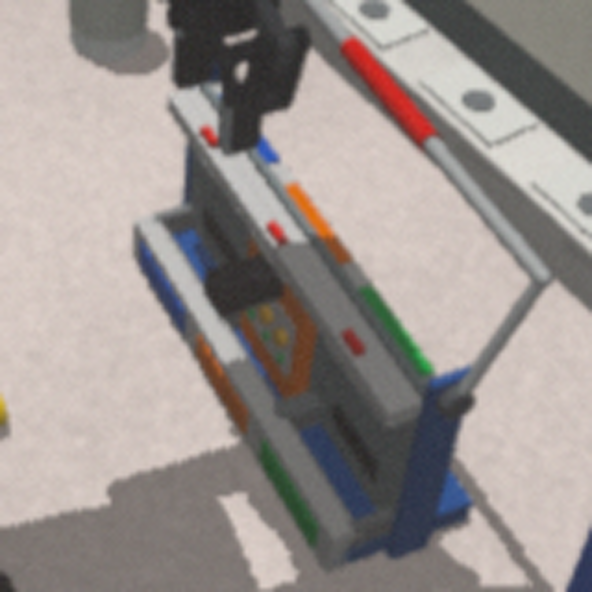

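View pics/t13c.png

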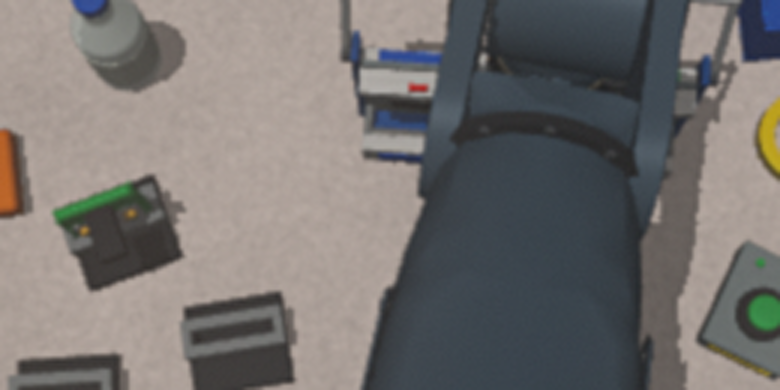

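```bash
python3 - <<'E'
from h import *
np.set_printoptions(suppress=True,precision=1)
for n,roi in(('top',(190,225,235,255)),('side',(262,165,292,205))):
    im=cv2.imread(f'pics/{n}13.png')
    b=max(blobs(im,'green',roi,vmin=60),key=lambda b:b[1][4])
    W=np.array([ray(n,p,119) for p in b[3]])[:,:2].astype(np.float32); print(n,b[1],W.mean(0),cv2.minAreaRect(W))
im=cv2.imread('pics/side13.png')
for b in blobs(im,'red',(340,190,410,290)): print('red',b[0],b[1])
row([([547.7,251.5,240],down(108))])
E
```

```text
top [199 232  24  11  67] [579.5 261.7] ((579.6510620117188, 261.7061462402344), (7.094682216644287, 62.482322692871094), 18.132526397705078)
side [267 169  19  12  72] [580.  262.4] ((580.55029296875, 262.3392028808594), (14.035435676574707, 67.37039947509766), 18.246341705322266)
red [401.4 201. ] [392 190  18  25 155]
red [356.5 216.6] [355 215   4   4  11]
red [374.3 242.1] [373 240   4   5  11]
red [395. 272.] [393 270   5   5  15]
[0.0900,0.3456,0.0149,0.0,0.2,-25.4],
```

Request:
apply_moves --pt "0.005 0.02 0.0 0 0 -1.5" --pt "0.014 0.055 0.0 0 0.1 -4" --pt "0.025 0.095 0.002 0 0.1 -7" --pt "0.036 0.138 0.004 0 0.1 -10" --pt "0.048 0.183 0.007 0 0.2 -13.5" --pt "0.06 0.228 0.01 0 0.2 -17" --pt "0.071 0.27 0.012 0 0.2 -20" --pt "0.081 0.31 0.014 0 0.2 -23" --pt "0.09 0.3455 0.015 0 0.2 -25.4" --pt "0.09 0.3455 0.015 0 0.2 -25.4" --pt "0.09 0.3455 0.015 0 0.2 -25.4" --pt "0.09 0.3455 0.015 0 0.2 -25.4" --hand 0.65

```text
clock: 20.05
tool_pos: [547.7, 250.4, 238.5]
tool_rot: [[-0.951, -0.308, -0.003], [-0.308, 0.951, -0.0], [0.003, 0.001, -1.0]]
ft_force: [-0.3, -0.5, -0.5]
finger_gap: 55.6
```

```bash
python3 - <<'E'
from h import *
ob()
row([([547.7,251.5,83.5],down(108))])
for n in C:
    im=get_image(n);cv2.imwrite(f'pics/{n}14.png',im)
im=cv2.imread('pics/side14.png');cv2.imwrite('pics/s14c.png',cv2.resize(im[100:300,200:400],None,fx=3,fy=3,interpolation=cv2.INTER_CUBIC))
im=cv2.imread('pics/top14.png');cv2.imwrite('pics/t14c.png',cv2.resize(im[150:300,180:440],None,fx=3,fy=3,interpolation=cv2.INTER_CUBIC))
E
```

```text
t 20.05 pos [547.7 250.4 238.5] z [-0.003 -0.    -1.   ] y [-0.308  0.951  0.001] F [-0.3 -0.5 -0.5] gap 55.6 j [ 20.  25.  86.   0.  69. -88.]
[-0.0007,0.0010,0.1550,0.0,-0.2,-0.1],
```

View pics/s14c.png

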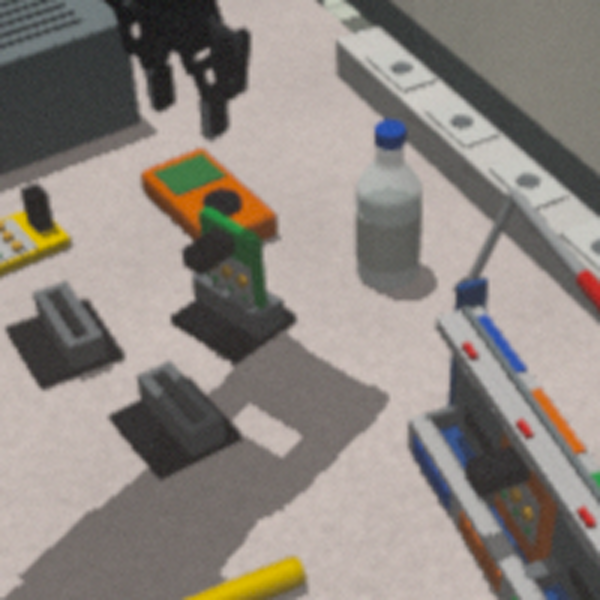

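View pics/t14c.png

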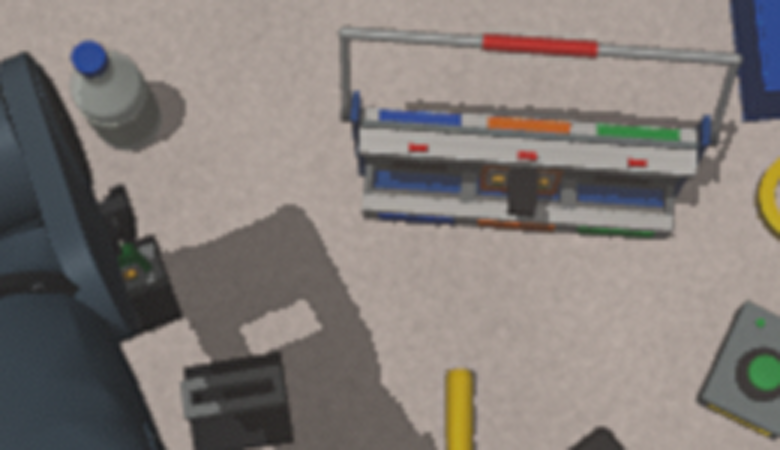

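Request:
apply_moves --pt "-0.001 0.001 0.03 0 -0.2 0" --pt "-0.001 0.001 0.06 0 -0.2 0" --pt "-0.001 0.001 0.09 0 -0.2 0" --pt "-0.001 0.001 0.115 0 -0.2 0" --pt "-0.001 0.001 0.135 0 -0.2 0" --pt "-0.001 0.001 0.15 0 -0.2 0" --pt "-0.001 0.001 0.155 0 -0.2 0" --pt "-0.001 0.001 0.155 0 -0.2 0" --pt "-0.001 0.001 0.155 0 -0.2 0"

```text
clock: 21.05
tool_pos: [548.8, 252.8, 85.3]
tool_rot: [[-0.951, -0.309, 0.003], [-0.309, 0.951, 0.002], [-0.004, 0.001, -1.0]]
ft_force: [0.4, -0.1, 0.9]
finger_gap: 55.3
```

```bash
python3 - <<'E'
from h import *
ob()
im=get_image('side');cv2.imwrite('pics/s15c.png',cv2.resize(im[110:240,210:340],None,fx=4.5,fy=4.5))
E
```

```text
t 21.05 pos [548.8 252.8  85.3] z [ 0.003  0.002 -1.   ] y [-0.309  0.951  0.001] F [ 0.4 -0.1  0.9] gap 55.3 j [ 20.  36.  93.   0.  51. -88.]
```

View pics/s15c.png

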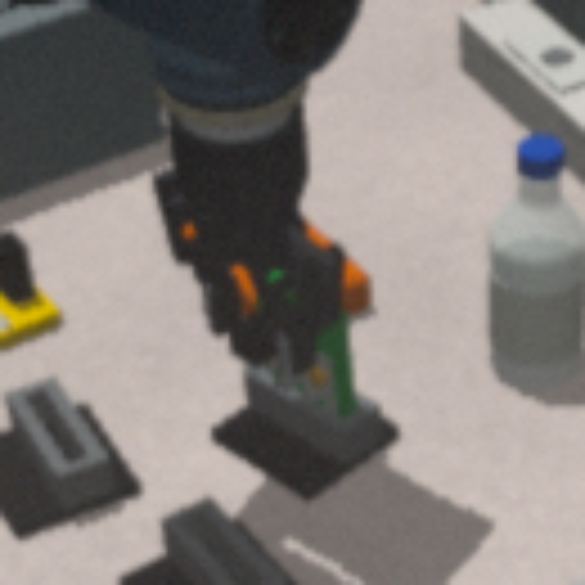

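Request:
apply_moves --pt "0.001 0 0.0015 0 0 0" --pt "0.001 0 0.0015 0 0 0" --pt "0.001 0 0.0015 0 0 0"

```text
clock: 21.4
tool_pos: [547.4, 252.5, 83.1]
tool_rot: [[-0.951, -0.309, 0.002], [-0.309, 0.951, 0.002], [-0.003, 0.001, -1.0]]
ft_force: [0.2, -0.3, -0.1]
finger_gap: 55.9
```

Request:
apply_moves --pt "0 0 0 0 0 0" --pt "0 0 0 0 0 0" --pt "0 0 0 0 0 0" --pt "0 0 0 0 0 0" --pt "0 0 0 0 0 0" --pt "0 0 0 0 0 0" --pt "0 0 0 0 0 0" --hand 0 --grip_force 80

```text
clock: 22.1
tool_pos: [547.4, 252.4, 83.1]
tool_rot: [[-0.951, -0.309, 0.002], [-0.309, 0.951, 0.002], [-0.003, 0.001, -1.0]]
ft_force: [-1.7, -0.4, 4.6]
finger_gap: 22.7
```

Request:
apply_moves --pt "0 0 -0.01 0 0 0" --pt "0 0 -0.025 0 0 0" --pt "0 0 -0.045 0 0 0" --pt "0 0 -0.07 0 0 0" --pt "0 0 -0.1 0 0 0" --pt "0 0 -0.13 0 0 0" --pt "0 0 -0.13 0 0 0" --pt "0 0 -0.13 0 0 0"

```text
clock: 22.9
tool_pos: [546.9, 252.1, 213.7]
tool_rot: [[-0.951, -0.309, 0.003], [-0.309, 0.951, 0.002], [-0.003, 0.001, -1.0]]
ft_force: [0.2, 0.6, -2.7]
finger_gap: 22.7
```

```bash
python3 - <<'E'
from h import *
ob()
im=get_image('side');cv2.imwrite('pics/s16c.png',cv2.resize(im[80:240,210:370],None,fx=3.7,fy=3.7))
row([mod(-35,92,22,-92.5)])
E
```

```text
t 22.9 pos [546.9 252.1 213.7] z [ 0.003  0.002 -1.   ] y [-0.309  0.951  0.001] F [ 0.2  0.6 -2.7] gap 22.7 j [ 20.  26.  88.   0.  66. -88.]
[0.1315,-0.4222,0.0627,5.0,-21.6,25.1],
```

View pics/s16c.png

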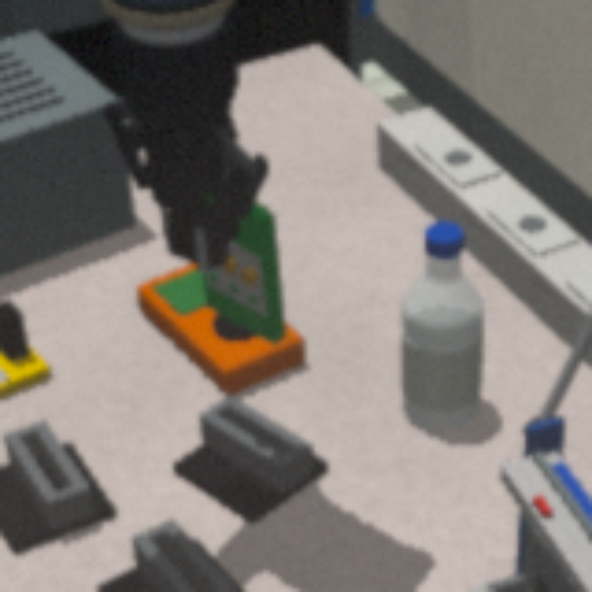

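```bash
python3 - <<'E'
from h import *
b=(np.array([525,-185,215.]),RR@down(90))
row([b]); 
row([mod(-35,92,22,-92.5)],b)
E
```

```text
[0.1555,-0.4089,-0.0031,0.1,0.1,25.4],
[-0.0274,-0.0016,0.0658,-0.0,-22.0,-0.0],
```

Request:
apply_moves --pt "0.01 -0.015 0 0 0 1" --pt "0.025 -0.04 0 0 0 3" --pt "0.042 -0.08 0 0 0 5.5" --pt "0.058 -0.125 0 0 0 8" --pt "0.075 -0.172 0 0 0 11" --pt "0.092 -0.22 0 0 0 14" --pt "0.109 -0.265 0 0 0 17" --pt "0.125 -0.31 0 0 0 20" --pt "0.138 -0.35 0 0 0 22.5" --pt "0.148 -0.38 0 0 0 24.5" --pt "0.1545 -0.401 0 0 0 25.4" --pt "0.1555 -0.409 -0.002 0 0 25.4" --pt "0.1555 -0.409 -0.002 0 0 25.4" --pt "0.1555 -0.409 -0.002 0 0 25.4"

```text
clock: 24.35
tool_pos: [525.4, -184.0, 213.6]
tool_rot: [[-0.992, 0.128, 0.001], [0.128, 0.992, 0.002], [-0.001, 0.003, -1.0]]
ft_force: [0.2, -0.5, -2.0]
finger_gap: 22.7
```

```bash
python3 - <<'E'
from h import *
ob()
row([mod(-35,92,22,-92.5)])
E
```

```text
t 24.35 pos [ 525.4 -184.   213.6] z [ 0.001  0.002 -1.   ] y [0.128 0.992 0.003] F [ 0.2 -0.5 -2. ] gap 22.7 j [ -24.   22.   95.    0.   63. -107.]
[-0.0271,-0.0029,0.0644,0.2,-22.0,0.0],
```

Request:
apply_moves --pt "-0.003 -0.001 0.008 0 -2.5 0" --pt "-0.006 -0.001 0.016 0 -5.5 0" --pt "-0.01 -0.002 0.024 0 -8.5 0" --pt "-0.014 -0.002 0.033 0 -11.5 0" --pt "-0.018 -0.003 0.043 0 -15 0" --pt "-0.022 -0.003 0.053 0.1 -18.5 0" --pt "-0.027 -0.003 0.0645 0.2 -22 0" --pt "-0.027 -0.003 0.0645 0.2 -22 0" --pt "-0.027 -0.003 0.0645 0.2 -22 0" --pt "-0.027 -0.003 0.0645 0.2 -22 0"

```text
clock: 25.35
tool_pos: [552.6, -190.9, 150.5]
tool_rot: [[-0.919, 0.129, 0.373], [0.119, 0.992, -0.05], [-0.376, -0.002, -0.927]]
ft_force: [-0.8, 0.4, -2.4]
finger_gap: 23.1
```

```bash
python3 - <<'E'
from h import *
foot();o=observe()
for n,roi,f in(('side',(340,200,440,340),4.2),('top',(290,150,430,250),5.5)):
    im=get_image(n);cv2.imwrite(f'pics/{n}17.png',im);overlay(n,im,f'pics/o17{n}.png',roi,f,o)
row([mod(-35+25.5*k,92-67*k,22,-92.5) for k in(0.25,.5,.75,.9,1)])
E
```

```text
foot rack [-34.1 -93.3  93.4] lean 22.1 F rack [-0.9  0.3 -2.4]
[0.0015,0.0010,0.0187,-0.1,0.1,0.1],
[0.0019,0.0010,0.0367,-0.1,0.1,0.1],
[0.0023,0.0010,0.0546,-0.1,0.1,0.1],
[0.0025,0.0010,0.0653,-0.1,0.1,0.1],
[0.0027,0.0010,0.0725,-0.1,0.1,0.1],
```

View pics/o17side.png

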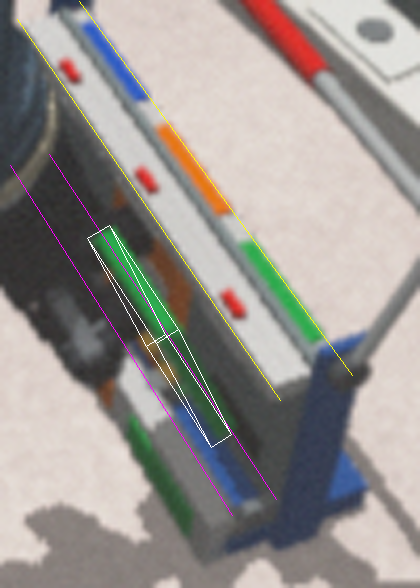

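View pics/o17top.png

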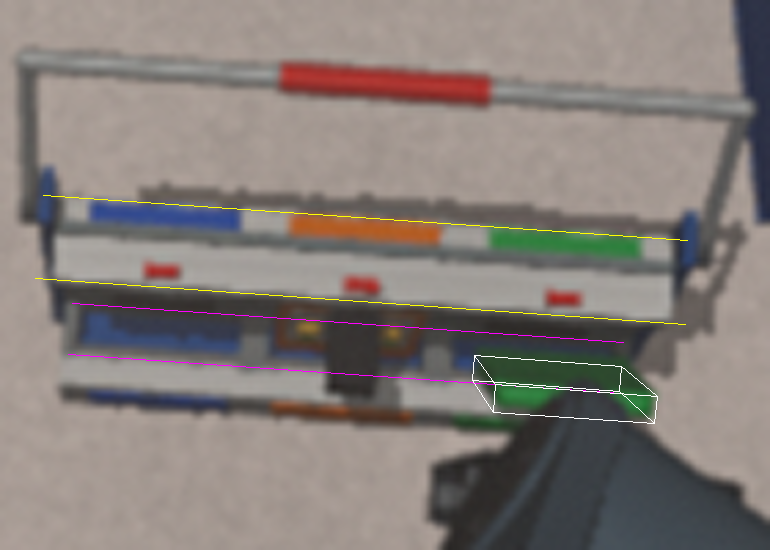

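Request:
apply_moves --pt "0.001 0.001 0.009 0 0 0" --pt "0.0015 0.001 0.019 0 0 0" --pt "0.0015 0.001 0.028 0 0 0" --pt "0.002 0.001 0.037 0 0 0" --pt "0.002 0.001 0.046 0 0 0" --pt "0.0025 0.001 0.055 0 0 0" --pt "0.0025 0.001 0.06 0 0 0" --pt "0.0025 0.001 0.064 0 0 0" --pt "0.0025 0.001 0.067 0 0 0" --pt "0.0025 0.001 0.07 0 0 0" --pt "0.0025 0.001 0.072 0 0 0" --pt "0.0025 0.001 0.074 0 0 0" --pt "0.0025 0.001 0.074 0 0 0"

```text
clock: 26.75
tool_pos: [577.5, -193.6, 80.0]
tool_rot: [[-0.919, 0.129, 0.373], [0.119, 0.992, -0.05], [-0.376, -0.001, -0.927]]
ft_force: [0.1, -0.9, -1.6]
finger_gap: 22.9
```

```bash
python3 - <<'E'
from h import *
foot();o=observe()
row([mod(-9,z,22,-92.5) for z in (21,20,19,18)])
for n,roi,f in(('side',(340,200,440,340),4.2),):
    im=get_image(n);overlay(n,im,f'pics/o18{n}.png',roi,f,o)
E
```

```text
foot rack [ -9.2 -92.7  22.9] lean 22.1 F rack [ 0.2 -0.9 -1.6]
[0.0004,0.0002,0.0017,-0.1,0.1,0.0],
[0.0008,0.0002,0.0027,-0.1,0.1,0.0],
[0.0012,0.0002,0.0036,-0.1,0.1,0.0],
[0.0016,0.0002,0.0045,-0.1,0.1,0.0],
```

View pics/o18side.png

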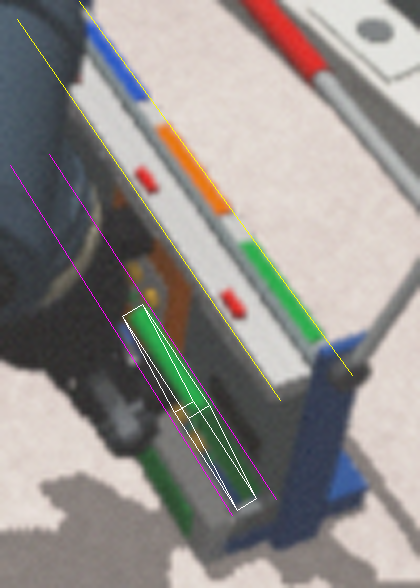

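Request:
apply_moves --pt "0.0004 0 0.0017 0 0 0" --pt "0.0008 0 0.0027 0 0 0" --pt "0.0012 0 0.0036 0 0 0" --pt "0.0012 0 0.0036 0 0 0" --pt "0.0012 0 0.0036 0 0 0"

```text
clock: 27.3
tool_pos: [577.7, -193.7, 76.3]
tool_rot: [[-0.919, 0.129, 0.373], [0.119, 0.992, -0.05], [-0.376, -0.001, -0.927]]
ft_force: [-0.6, -0.1, -0.7]
finger_gap: 22.7
```

```bash
python3 - <<'E'
from h import *
foot()
E
```

```text
foot rack [ -8.9 -92.8  19.2] lean 22.1 F rack [-0.6 -0.1 -0.7]
```

Request:
apply_moves --pt "0.0002 0 0.0006 0 0 0" --pt "0.0004 0 0.0012 0 0 0" --pt "0.0004 0 0.0012 0 0 0" --pt "0.0004 0 0.0012 0 0 0"

```text
clock: 27.7
tool_pos: [577.9, -193.7, 75.3]
tool_rot: [[-0.919, 0.129, 0.373], [0.119, 0.992, -0.05], [-0.376, -0.002, -0.926]]
ft_force: [-4.0, -0.6, 3.7]
finger_gap: 22.5
```

```bash
python3 - <<'E'
from h import *
foot()
row([mod(-9.2,19+.08*(22-t),t,-92.5) for t in(22,20,18,16,14,12,10,8,7,6,5,4,3,2,1,0,-1,-2)])
E
```

```text
foot rack [ -8.7 -92.9  18.2] lean 22.1 F rack [-3.8 -1.1  3.7]
[0.0000,0.0003,-0.0009,-0.1,0.1,0.0],
[-0.0026,0.0002,-0.0020,-0.1,2.1,0.0],
[-0.0053,0.0002,-0.0030,-0.1,4.1,0.0],
[-0.0079,0.0002,-0.0039,-0.1,6.1,0.0],
[-0.0106,0.0002,-0.0047,-0.1,8.1,0.0],
[-0.0134,0.0002,-0.0054,-0.1,10.1,0.0],
[-0.0161,0.0002,-0.0060,-0.1,12.1,0.0],
[-0.0189,0.0002,-0.0066,-0.1,14.1,0.0],
[-0.0203,0.0002,-0.0068,-0.1,15.1,0.0],
[-0.0217,0.0002,-0.0070,-0.1,16.1,0.0],
[-0.0231,0.0002,-0.0072,-0.1,17.1,0.0],
[-0.0244,0.0002,-0.0073,-0.1,18.1,0.0],
[-0.0258,0.0002,-0.0074,-0.1,19.1,0.0],
[-0.0272,0.0002,-0.0075,-0.1,20.1,0.0],
[-0.0286,0.0002,-0.0076,-0.1,21.1,0.0],
[-0.0300,0.0002,-0.0077,-0.1,22.1,0.0],
[-0.0314,0.0002,-0.0077,-0.1,23.1,0.0],
[-0.0328,0.0002,-0.0077,-0.1,24.1,0.0],
```

Request:
apply_moves --pt "0 0 -0.0007 0 0 0" --pt "-0.0026 0 -0.0017 0 2 0" --pt "-0.0053 0 -0.0027 0 4 0" --pt "-0.0079 0 -0.0035 0 6 0" --pt "-0.0106 0 -0.0043 0 8 0" --pt "-0.0134 0 -0.005 0 10 0" --pt "-0.0161 0 -0.0056 0 12 0" --pt "-0.0175 0 -0.006 0 13 0" --pt "-0.0189 0 -0.0062 0 14 0" --pt "-0.0203 0 -0.0065 0 15 0" --pt "-0.0217 0 -0.0067 0 16 0" --pt "-0.0217 0 -0.0067 0 16 0"

```text
clock: 28.9
tool_pos: [595.3, -196.0, 89.3]
tool_rot: [[-0.986, 0.129, 0.104], [0.128, 0.992, -0.015], [-0.105, -0.001, -0.994]]
ft_force: [-2.8, -0.9, 0.2]
finger_gap: 22.8
```

```bash
python3 - <<'E'
from h import *
foot()
row([mod(-9.2,20+.08*(6-t),t,-92.5) for t in(6,5,4,3,2,1,0,-1,-2)])
E
```

```text
foot rack [ -9.  -92.8  19.6] lean 6.0 F rack [-2.6 -1.3  0.2]
[0.0001,0.0002,-0.0004,-0.1,0.0,0.0],
[-0.0012,0.0002,-0.0009,-0.1,1.0,0.0],
[-0.0025,0.0002,-0.0015,-0.1,2.0,0.0],
[-0.0038,0.0002,-0.0020,-0.1,3.0,0.0],
[-0.0051,0.0002,-0.0025,-0.1,4.0,0.0],
[-0.0064,0.0002,-0.0029,-0.1,5.0,0.0],
[-0.0077,0.0002,-0.0034,-0.1,6.0,0.0],
[-0.0091,0.0002,-0.0038,-0.1,7.0,0.0],
[-0.0104,0.0002,-0.0042,-0.1,8.0,0.0],
```

Request:
apply_moves --pt "-0.0012 0 -0.0005 0 1 0" --pt "-0.0025 0 -0.001 0 2 0" --pt "-0.0038 0 -0.0014 0 3 0" --pt "-0.0051 0 -0.0018 0 4 0" --pt "-0.0064 0 -0.0022 0 5 0" --pt "-0.0077 0 -0.0026 0 6 0" --pt "-0.0077 0 -0.0026 0 6 0"

```text
clock: 29.6
tool_pos: [603.2, -197.0, 93.4]
tool_rot: [[-0.992, 0.129, 0.001], [0.129, 0.992, -0.002], [-0.002, -0.002, -1.0]]
ft_force: [-1.6, -1.5, 6.7]
finger_gap: 23.0
```

```bash
cat >> h.py <<'E'
def endview(im,fn,yb,box,fx=-8,ths=((0,(255,255,255)),(4,(0,255,255)))):
    n='side';x0,y0,w=box;f=600/w
    big=cv2.resize(im[y0:y0+w,x0:x0+w],None,fx=f,fy=f,interpolation=cv2.INTER_CUBIC)
    Q=lambda p:tuple(int(v) for v in ((proj(n,p)+.5-[x0,y0])*f))
    for th,c in ths:
      t=np.radians(th);X=np.array([np.cos(t),0,np.sin(t)]);Z=np.array([-np.sin(t),0,np.cos(t)])
      for xx in(0,12):
        p=lambda z:rk(*(np.array([fx,yb-35,20])+xx*X+z*Z)); cv2.line(big,Q(p(15)),Q(p(110)),c,1)
    cv2.imwrite(fn,big)
E
python3 - <<'E'
from h import *
foot()
im=get_image('side');endview(im,'pics/o19.png',-92.5,(370,265,60))
E
```

```text
foot rack [ -8.5 -92.8  20.4] lean 0.1 F rack [-1.4 -1.7  6.7]
```

View pics/o19.png

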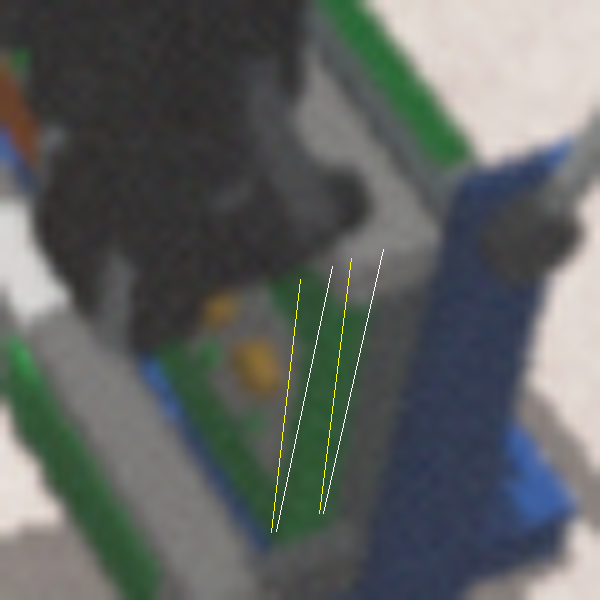

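Request:
apply_moves --pt "-0.0007 0 -0.0004 0 0.5 0" --pt "-0.0014 0 -0.0007 0 1 0" --pt "-0.002 0 -0.001 0 1.5 0" --pt "-0.0027 0 -0.0012 0 2 0" --pt "-0.0034 0 -0.0012 0 2.3 0" --pt "-0.0034 0 -0.0012 0 2.3 0"

```text
clock: 30.25
tool_pos: [604.8, -197.3, 94.3]
tool_rot: [[-0.991, 0.129, -0.042], [0.129, 0.992, 0.004], [0.042, -0.001, -0.999]]
ft_force: [-12.1, 0.1, 11.0]
finger_gap: 22.9
```

```bash
python3 - <<'E'
from h import *
foot()
im=get_image('side');endview(im,'pics/o20.png',-92.5,(370,265,60))
E
```

```text
foot rack [-10.1 -92.9  20.2] lean -2.4 F rack [-12.   -1.5  11. ]
```

View pics/o20.png

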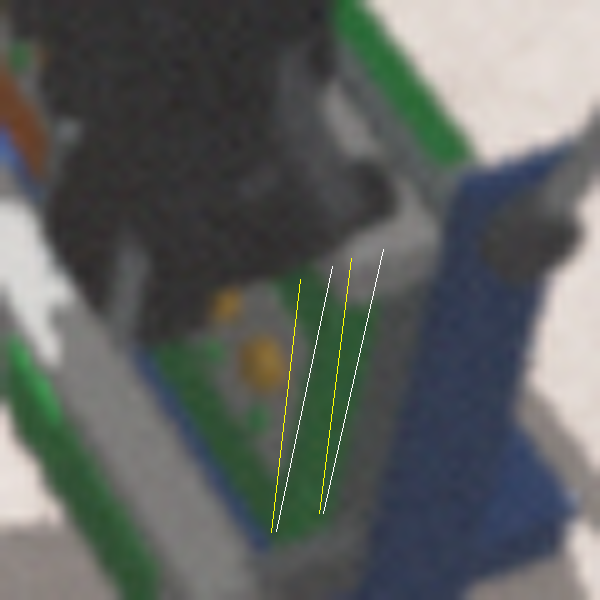

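Request:
apply_moves --pt "0 0 0 0 0 0" --pt "0 0 0 0 0 0" --pt "0 0 0 0 0 0" --pt "0 0 0 0 0 0" --pt "0.005 0 -0.01 0 0 0" --pt "0.01 0 -0.04 0 -2 0" --pt "0.015 0 -0.08 0 -2.4 0" --pt "0.02 0 -0.13 0 -2.4 0" --pt "0.03 0 -0.17 0 -2.4 0" --pt "0.06 0 -0.2 0 -2.4 0" --pt "0.1 0 -0.2 0 -2.4 0" --pt "0.15 0 -0.2 0 -2.4 0" --pt "0.15 0 -0.2 0 -2.4 0" --hand 0.6

```text
clock: 31.6
tool_pos: [460.1, -177.3, 300.2]
tool_rot: [[-0.992, 0.13, 0.001], [0.13, 0.992, -0.001], [-0.001, -0.001, -1.0]]
ft_force: [1.9, -0.2, 0.6]
finger_gap: 51.3
```

```bash
python3 - <<'E'
from h import *
ob()
for n in C:
    im=get_image(n);cv2.imwrite(f'pics/{n}21.png',im)
im=cv2.imread('pics/side21.png');cv2.imwrite('pics/s21c.png',cv2.resize(im[180:340,300:460],None,fx=3.7,fy=3.7,interpolation=cv2.INTER_CUBIC))
for b in blobs(im,'red',(340,190,410,290)): print('red',b[0],b[1])
endview(im,'pics/o21g.png',-92.5,(370,265,60)); endview(im,'pics/o21o.png',0,(345,235,60))
im=cv2.imread('pics/top21.png');cv2.imwrite('pics/t21c.png',cv2.resize(im[150:300,250:440],None,fx=4,fy=4,interpolation=cv2.INTER_CUBIC))
E
```

```text
t 31.6 pos [ 460.1 -177.3  300.2] z [ 0.001 -0.001 -1.   ] y [ 0.13   0.992 -0.001] F [ 1.9 -0.2  0.6] gap 51.3 j [ -26.   10.   98.   -0.   72. -109.]
red [401.55921053 201.04605263] [392 190  18  25 152]
red [356.3 216.6] [355 215   4   4  10]
red [374.36363636 242.27272727] [373 240   4   5  11]
red [395.         271.76470588] [393 269   5   6  17]
```

View pics/s21c.png

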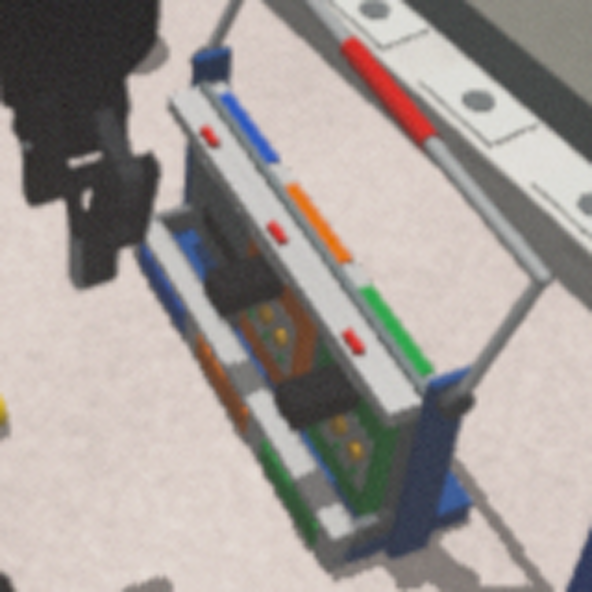

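View pics/t21c.png

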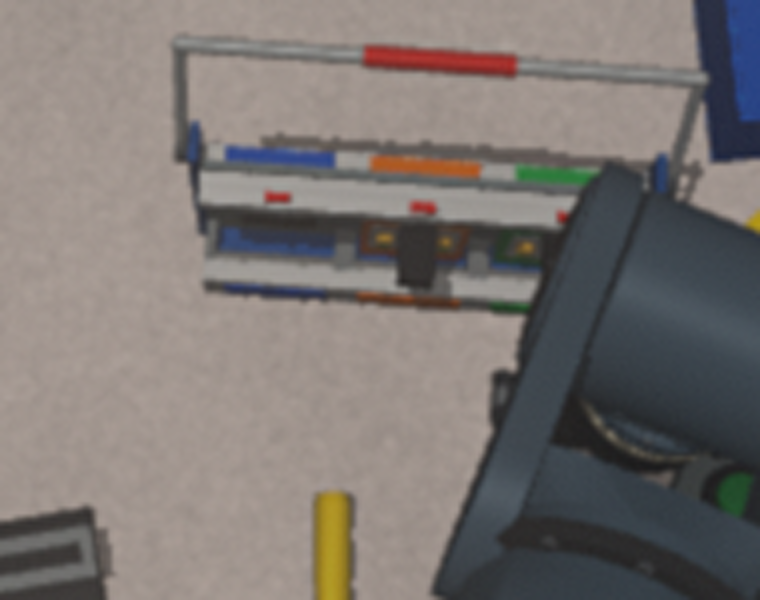

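View pics/o21g.png

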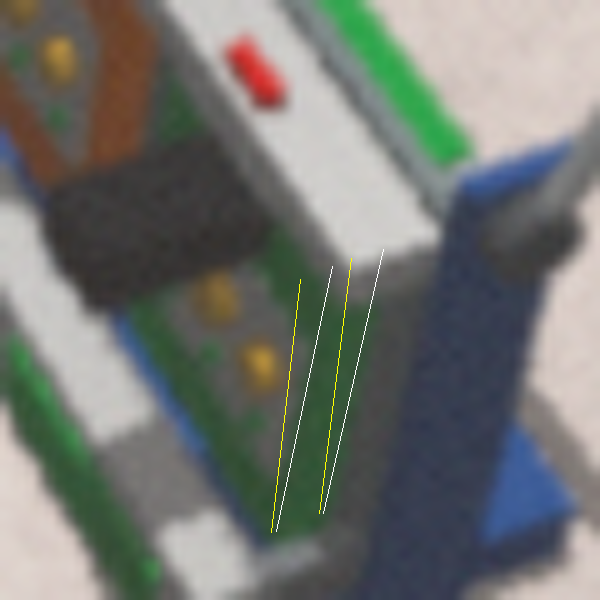

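View pics/o21o.png

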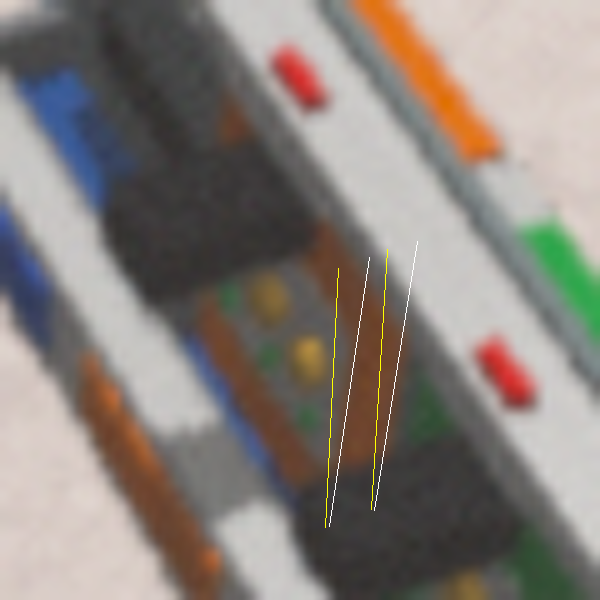

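```bash
python3 - <<'E'
from h import *
t=cv2.imread('pics/top21.png')
b=max(blobs(t,'red',(320,140,400,185)),key=lambda b:b[1][4]);print(b[0],b[1])
s=cv2.imread('pics/side21.png');c=max(blobs(s,'red',(370,170,440,235)),key=lambda b:b[1][4]);print(c[0],c[1])
X,e=tri(c[0],b[0]);q=RR.T@(X-RO);print(X,q,e,'angle',np.arctan2(q[2]-155,18-q[0]))
p=rk(54.4,0,241-19)
hov=([*p[:2],330],down(RY)); row([hov]); row([([*p[:2],222],down(RY))],hov)
E
```

```text
[359.50561798 164.79213483] [341 162  38   7 178]
[404.47342995 204.16908213] [392 190  26  29 207]
[ 703.73585929 -116.64561905  244.29042075] [ 5.26825055e+01 -3.32698547e-02  2.44290421e+02] 0.007210121238359781 angle 1.941283375809303
[-0.2310,0.0925,-0.0281,0.1,0.3,90.0],
[0.0000,0.0000,0.1080,0.0,0.0,0.0],
```

Request:
apply_moves --pt "-0.01 0.004 -0.02 0 0 8" --pt "-0.03 0.012 -0.028 0 0 16" --pt "-0.055 0.022 -0.028 0 0 24" --pt "-0.085 0.034 -0.028 0 0 32" --pt "-0.115 0.046 -0.028 0 0 40" --pt "-0.145 0.058 -0.028 0 0 48" --pt "-0.175 0.07 -0.028 0 0 56" --pt "-0.2 0.08 -0.028 0 0 64" --pt "-0.218 0.088 -0.028 0 0.2 72" --pt "-0.228 0.0915 -0.028 0 0.2 80" --pt "-0.231 0.0925 -0.028 0 0.2 86" --pt "-0.231 0.0925 -0.028 0.1 0.3 90" --pt "-0.231 0.0925 -0.028 0.1 0.3 90" --pt "-0.231 0.0925 -0.028 0.1 0.3 90" --pt "-0.231 0.0925 -0.028 0.1 0.3 90" --hand 0.5 --grip_force 30

```text
clock: 33.2
tool_pos: [706.1, -116.7, 328.3]
tool_rot: [[0.128, 0.992, -0.001], [0.992, -0.128, 0.001], [0.001, -0.001, -1.0]]
ft_force: [-0.5, 0.5, 0.1]
finger_gap: 42.8
```

```bash
python3 - <<'E'
from h import *
ob()
p=rk(54.2,0,0); row([([*p[:2],223],down(RY))])
E
```

```text
t 33.2 pos [ 706.1 -116.7  328.3] z [-0.001  0.001 -1.   ] y [ 0.992 -0.128 -0.001] F [-0.5  0.5  0.1] gap 42.8 j [-13.  35.  58.   0.  87.  -6.]
[-0.0003,-0.0008,0.1053,-0.1,-0.0,0.1],
```

Request:
apply_moves --pt "0 -0.001 0.03 0 0 0" --pt "0 -0.001 0.06 0 0 0" --pt "0 -0.001 0.085 0 0 0" --pt "0 -0.001 0.1 0 0 0" --pt "0 -0.001 0.105 0 0 0" --pt "0 -0.001 0.105 0 0 0" --pt "0 -0.001 0.105 0 0 0"

```text
clock: 33.9
tool_pos: [705.4, -116.7, 224.8]
tool_rot: [[0.129, 0.992, 0.001], [0.992, -0.129, 0.0], [0.001, 0.001, -1.0]]
ft_force: [0.6, -0.0, 0.7]
finger_gap: 42.6
```

Request:
apply_moves --pt "0 0 0 0 0 0" --pt "0 0 0 0 0 0" --pt "0 0 0 0 0 0" --pt "0 0 0 0 0 0" --pt "0 0 0 0 0 0" --pt "0 0 0 0 0 0" --hand 0 --grip_force 30

```text
clock: 34.5
tool_pos: [705.2, -116.6, 224.3]
tool_rot: [[0.129, 0.992, 0.001], [0.992, -0.129, 0.001], [0.001, 0.001, -1.0]]
ft_force: [0.8, 1.3, 6.0]
finger_gap: 12.6
```

```bash
python3 - <<'E'
from h import *
ob()
o=observe(); q=RR.T@(o['tool_pos']-RO);print(q)
a0=np.arccos((18-q[0])/92);print(a0)
for a in np.arange(a0-.1,-.02,-.1): print(round(a,2),round(92*(np.cos(a0)-np.cos(a)),1),round(-92*(np.sin(a)-np.sin(a0)),1))
E
```

```text
t 34.5 pos [ 705.2 -116.6  224.3] z [ 0.001  0.001 -1.   ] y [ 0.992 -0.129  0.001] F [0.8 1.3 6. ] gap 12.6 j [-13.  38.  67.   0.  75.  -6.]
[5.41713930e+01 2.23128241e-01 2.24283942e+02]
1.9748701231367256
1.87 -8.6 -3.2
1.77 -17.5 -5.5
1.67 -26.6 -6.9
1.57 -35.8 -7.4
1.47 -45.0 -7.0
1.37 -54.1 -5.6
1.27 -63.0 -3.4
1.17 -71.7 -0.3
1.07 -79.9 3.7
0.97 -87.8 8.4
0.87 -95.2 14.0
0.77 -101.9 20.2
0.67 -108.0 27.1
0.57 -113.4 34.6
0.47 -118.0 42.5
0.37 -121.8 50.9
0.27 -124.7 59.6
0.17 -126.8 68.6
0.07 -127.9 77.7
```

Request:
apply_moves --pt "0 -0.0085 -0.003 0 0 0" --pt "0 -0.0175 -0.0055 0 0 0" --pt "0 -0.0265 -0.007 0 0 0" --pt "0 -0.036 -0.0075 0 0 0" --pt "0 -0.045 -0.007 0 0 0" --pt "0 -0.054 -0.0055 0 0 0" --pt "0 -0.063 -0.0035 0 0 0" --pt "0 -0.0715 0 0 0 0" --pt "0 -0.08 0.0035 0 0 0" --pt "0 -0.088 0.0085 0 0 0" --pt "0 -0.095 0.014 0 0 0" --pt "0 -0.102 0.02 0 0 0" --pt "0 -0.108 0.027 0 0 0" --pt "0 -0.1135 0.0345 0 0 0" --pt "0 -0.118 0.0425 0 0 0" --pt "0 -0.122 0.051 0 0 0" --pt "0 -0.125 0.0595 0 0 0" --pt "0 -0.127 0.0685 0 0 0" --pt "0 -0.128 0.0775 0 0 0" --pt "0 -0.128 0.0775 0 0 0"

```text
clock: 36.5
tool_pos: [579.0, -100.1, 145.2]
tool_rot: [[0.13, 0.992, 0.002], [0.992, -0.13, 0.0], [0.001, 0.002, -1.0]]
ft_force: [13.2, -3.4, -2.2]
finger_gap: 12.9
```

Request:
apply_moves --pt "0 0 0.002 0 0 0" --pt "0 0 0.004 0 0 0" --pt "0 0 0.006 0 0 0" --pt "0 0 0.0075 0 0 0" --pt "0 0 0.0075 0 0 0"

```text
clock: 37.0
tool_pos: [579.2, -100.2, 143.2]
tool_rot: [[0.129, 0.992, 0.004], [0.992, -0.129, -0.001], [0.0, 0.004, -1.0]]
ft_force: [-9.5, 2.2, 47.4]
finger_gap: 12.8
```

```bash
python3 - <<'E'
from h import *
ob()
im=get_image('side');cv2.imwrite('pics/s22c.png',cv2.resize(im[180:340,300:460],None,fx=3.7,fy=3.7,interpolation=cv2.INTER_CUBIC))
E
```

```text
t 37.0 pos [ 579.2 -100.2  143.2] z [ 0.004 -0.001 -1.   ] y [ 0.992 -0.129  0.004] F [-9.5  2.2 47.4] gap 12.8 j [-14.  30.  94.   0.  57.  -7.]
```

View pics/s22c.png

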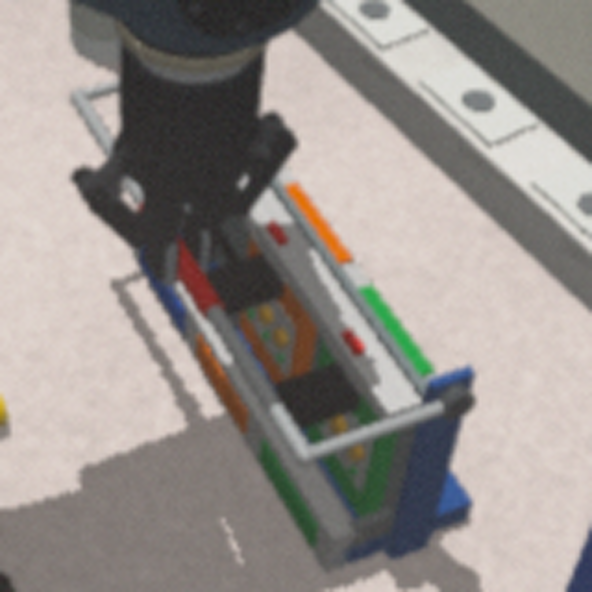

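Request:
apply_moves --pt "0 0 -0.0035 0 0 0" --pt "0 0 -0.0035 0 0 0"

```text
clock: 37.25
tool_pos: [579.1, -100.1, 143.7]
tool_rot: [[0.129, 0.992, 0.003], [0.992, -0.129, -0.0], [0.0, 0.003, -1.0]]
ft_force: [3.4, -1.0, 17.8]
finger_gap: 12.6
```

Request:
apply_moves --pt "0 0 0 0 0 0" --pt "0 0 0 0 0 0" --pt "0 0 0 0 0 0" --pt "0 0 0 0 0 0" --pt "0 0 -0.01 0 0 0" --pt "0 0 -0.03 0 0 0" --pt "0 0 -0.07 0 0 0" --pt "0 0 -0.11 0 0 0" --pt "0 0 -0.11 0 0 0" --hand 0.35

```text
clock: 38.15
tool_pos: [579.9, -100.5, 258.1]
tool_rot: [[0.129, 0.992, 0.008], [0.992, -0.129, -0.001], [-0.0, 0.008, -1.0]]
ft_force: [0.2, -0.1, 0.2]
finger_gap: 29.8
```

```bash
python3 - <<'E'
from h import *
np.set_printoptions(suppress=True,precision=2)
ob()
I={n:get_image(n) for n in C}
for n in C: cv2.imwrite(f'pics/{n}23.png',I[n])
c=[b[0] for b in blobs(I['side'],'green',(330,350,390,400),amin=40)];t=[b[0] for b in blobs(I['top'],'green',(420,255,450,290),amin=40)];print(c,t)
X,e=tri(c[0],t[0]);print(X,e)
row([([X[0],X[1],150],down(RY))]); row([([X[0],X[1],110],down(RY))])
im=I['side'];cv2.imwrite('pics/s23c.png',cv2.resize(im[180:340,300:460],None,fx=3.7,fy=3.7,interpolation=cv2.INTER_CUBIC))
E
```

```text
t 38.15 pos [ 579.9 -100.5  258.1] z [ 0.01 -0.   -1.  ] y [ 0.99 -0.13  0.01] F [ 0.2 -0.1  0.2] gap 29.8 j [-14.  22.  87.   0.  70.  -7.]
[array([353.67, 375.23])] [array([434.94, 273.79])]
[ 460.8  -311.86   59.02] 0.08380514084617052
[-0.2253,-0.0889,0.1028,0.0,-0.0,-0.0],
[-0.2254,-0.0889,0.1428,0.0,-0.0,-0.0],
```

View pics/s23c.png

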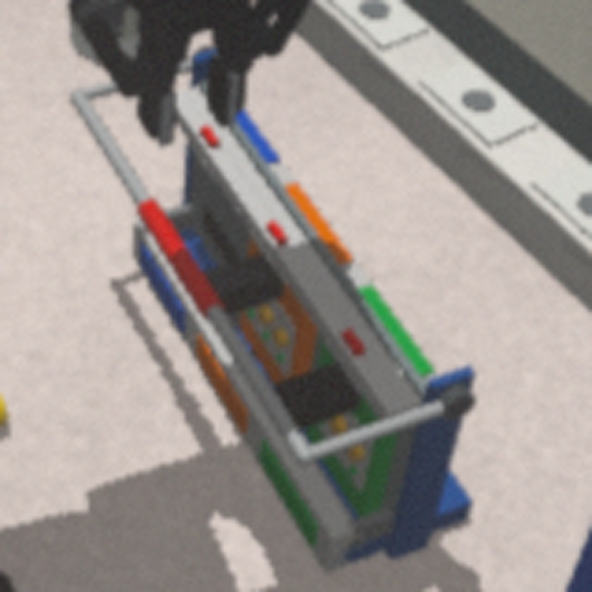

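Request:
apply_moves --pt "-0.03 -0.015 0 0 0 0" --pt "-0.06 -0.03 0 0 0 0" --pt "-0.1 -0.045 0.02 0 0 0" --pt "-0.14 -0.06 0.045 0 0 0" --pt "-0.175 -0.072 0.07 0 0 0" --pt "-0.205 -0.082 0.095 0 0 0" --pt "-0.22 -0.087 0.12 0 0 0" --pt "-0.2255 -0.089 0.143 0 -0.3 0" --pt "-0.2255 -0.089 0.143 0 -0.3 0" --pt "-0.2255 -0.089 0.143 0 -0.3 0" --hand 0

```text
clock: 39.25
tool_pos: [460.2, -311.4, 108.6]
tool_rot: [[0.129, 0.992, -0.003], [0.992, -0.129, -0.003], [-0.003, -0.002, -1.0]]
ft_force: [-1.0, 0.6, 0.2]
finger_gap: 0.1
```

```bash
python3 - <<'E'
from h import *
ob()
row([([460.8,-311.9,64],down(RY))])
im=get_image('side');cv2.imwrite('pics/s24c.png',cv2.resize(im[260:420,280:440],None,fx=3.7,fy=3.7,interpolation=cv2.INTER_CUBIC))
E
```

```text
t 39.25 pos [ 460.2 -311.4  108.6] z [-0.003 -0.003 -1.   ] y [ 0.992 -0.129 -0.002] F [-1.   0.6  0.2] gap 0.1 j [-39.  30. 100.  -0.  51. -31.]
[-0.0002,0.0008,0.0446,-0.1,0.2,-0.0],
```

View pics/s24c.png

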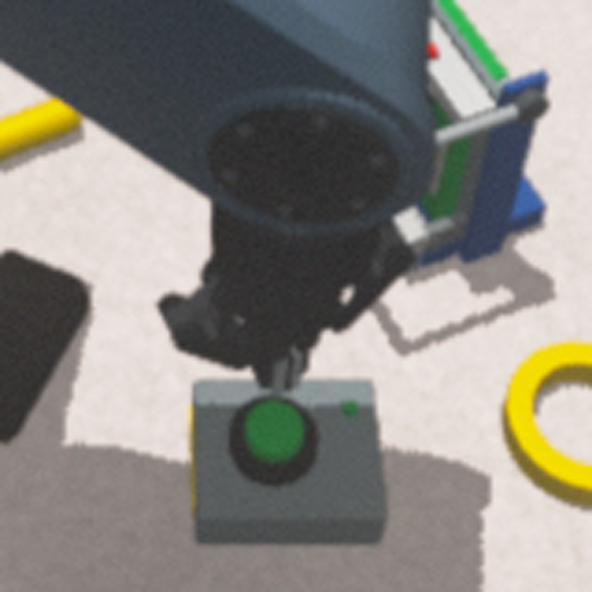

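Request:
apply_moves --pt "0 0.001 0.02 0 0 0" --pt "0 0.001 0.035 0 0 0" --pt "0 0.001 0.045 0 0 0" --pt "0 0.001 0.048 0 0 0" --pt "0 0.001 0.05 0 0 0" --pt "0 0.001 0.052 0 0 0" --pt "0 0.001 0.053 0 0 0" --pt "0 0.001 0.053 0 0 0"

```text
clock: 40.1
tool_pos: [461.5, -312.4, 56.2]
tool_rot: [[0.129, 0.992, -0.001], [0.992, -0.129, -0.005], [-0.005, -0.0, -1.0]]
ft_force: [0.4, 0.3, 2.2]
finger_gap: 0.1
```

Request:
apply_moves --pt "0 0 0.0015 0 0 0" --pt "0 0 0.003 0 0 0" --pt "0 0 0.0045 0 0 0" --pt "0 0 0.006 0 0 0" --pt "0 0 0.006 0 0 0"

```text
clock: 40.6
tool_pos: [461.7, -312.5, 51.7]
tool_rot: [[0.129, 0.992, -0.001], [0.992, -0.129, -0.005], [-0.005, -0.0, -1.0]]
ft_force: [-5.7, 6.4, 26.4]
finger_gap: -0.0
```

Request:
apply_moves --pt "0 0 0 0 0 0" --pt "0 0 0 0 0 0" --pt "0 0 -0.01 0 0 0" --pt "0 0 -0.04 0 0 0" --pt "0 0 -0.08 0 0 0" --pt "-0.03 -0.03 -0.13 0 0 0" --pt "-0.06 -0.06 -0.18 0 0 0" --pt "-0.09 -0.09 -0.22 0 0 0" --pt "-0.12 -0.12 -0.25 0 0 0" --pt "-0.12 -0.12 -0.25 0 0 0" --pt "-0.12 -0.12 -0.25 0 0 0"

```text
clock: 41.7
tool_pos: [325.4, -417.5, 303.9]
tool_rot: [[0.133, 0.991, 0.001], [0.991, -0.133, -0.009], [-0.009, 0.002, -1.0]]
ft_force: [0.7, -0.1, 0.1]
finger_gap: 0.4
```

```bash
python3 - <<'E'
from h import *
ob()
I={n:get_image(n) for n in C}
for n in C: cv2.imwrite(f'pics/{n}25.png',I[n])
for b in blobs(I['side'],'red',(330,190,410,290)): print('side',b[0].round(1),b[1])
for b in blobs(I['top'],'red',(300,150,420,250)): print('top',b[0].round(1),b[1])
c=max(blobs(I['side'],'red',(330,190,410,290)),key=lambda b:b[1][4])[0];t=max(blobs(I['top'],'red',(300,150,420,250)),key=lambda b:b[1][4])[0]
X,e=tri(c,t);q=RR.T@(X-RO);print(q.round(1),e,'angle',np.arctan2(q[2]-155,18-q[0]))
endview(I['side'],'pics/o25g.png',-92.5,(345,235,80))
E
```

```text
t 41.7 pos [ 325.4 -417.5  303.9] z [ 0.001 -0.009 -1.   ] y [ 0.991 -0.133  0.002] F [ 0.7 -0.1  0.1] gap 0.4 j [-57.  14.  93.  -0.  73. -49.]
side [394.9 271.8] [393 269   5   6  16]
top [319.  198.5] [317 198   5   2  10]
top [355.5 201.5] [353 201   6   2  12]
top [391.8 203.6] [390 203   5   2   9]
top [354.5 225.8] [337 223  36   7 164]
[ -3.4 -19.6  54.9] 18.613987000967263 angle -1.3605513581541637
```

View pics/o25g.png

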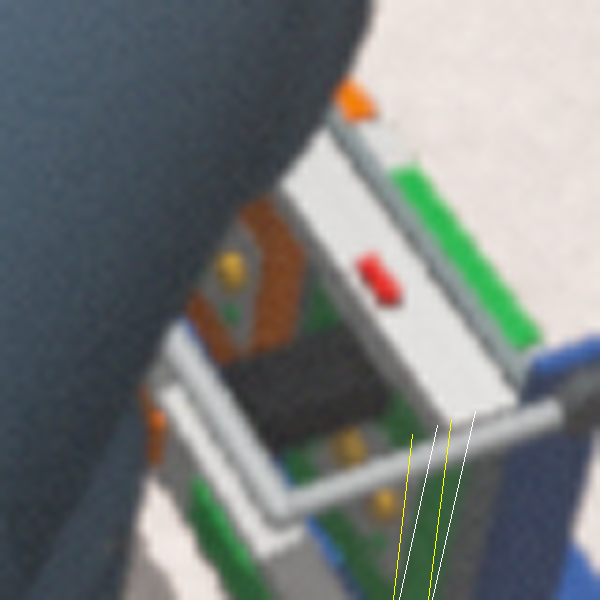

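View pics/top25.png

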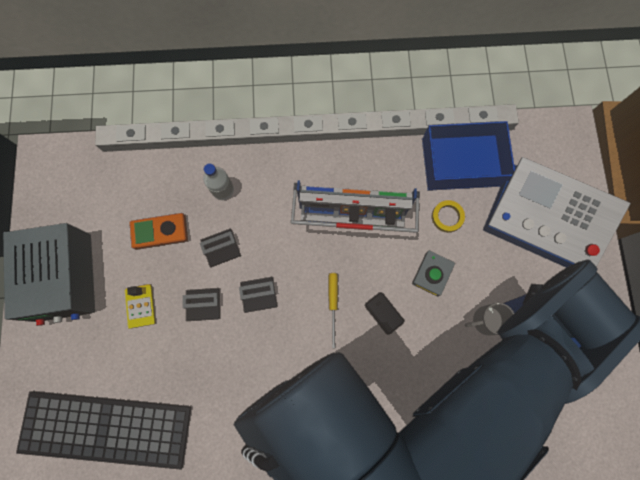

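```bash
python3 - <<'E'
from h import *
I={'side':cv2.imread('pics/side23.png'),'top':cv2.imread('pics/top25.png')}
b=[x for x in blobs(I['side'],'red',(330,220,366,275),vmin=40)];print([(x[0],x[1]) for x in b])
c=max(b,key=lambda b:b[1][4])[0];t=np.array([354.5,225.8])
X,e=tri(c,t);q=RR.T@(X-RO);print(q.round(1),e,'angle',np.arctan2(q[2]-155,18-q[0]))
ob()
E
```

```text
[(array([347.63636364, 248.17613636]), array([338, 234,  21,  30, 176], dtype=int32))]
[-75.2  -1.  163.1] 0.1668990195401503 angle 0.08627066601063745
t 41.8 pos [ 326.8 -414.8  300.3] z [-0.002 -0.004 -1.   ] y [ 0.991 -0.131 -0.001] F [ 0.9 -0.3 -0.4] gap -0.1 j [-57.  14.  93.  -0.  73. -49.]
```

```bash
python3 - <<'E'
from h import *
for nm,a,b in(('cornerL',(320.8,206.2),(291.2,221.7)),('cornerR',(382.4,303),(417,230)),('knobR',(423,288.6),(417,194.5))):
    X,e=tri(a,b);print(nm,(RR.T@(X-RO)).round(1),round(e,2))
im=cv2.imread('pics/top25.png');cv2.imwrite('pics/t25c.png',cv2.resize(im[170:245,280:430],None,fx=5,fy=5,interpolation=cv2.INTER_CUBIC))
# predicted bar line at several angles, side view
s=cv2.imread('pics/side23.png');x0,y0,f=310,190,5
big=cv2.resize(s[y0:y0+120,x0:x0+120],None,fx=f,fy=f,interpolation=cv2.INTER_CUBIC)
Q=lambda p:tuple(int(v) for v in ((proj('side',p)+.5-[x0,y0])*f))
for a,c in((0,(255,255,255)),(0.12,(0,255,255))):
    x,z=18-92*np.cos(a),155+92*np.sin(a)
    cv2.line(big,Q(rk(x,-140,z)),Q(rk(x,140,z)),c,1); cv2.line(big,Q(rk(18,-157,155)),Q(rk(x,-157,z)),c,1)
cv2.imwrite('pics/s25bar.png',big)
E
```

```text
cornerL [-73.  155.5 154.5] 0.28
cornerR [ -73.7 -155.5  159.2] 0.14
knobR [  19.2 -153.5  155.9] 0.0
```

View pics/s25bar.png

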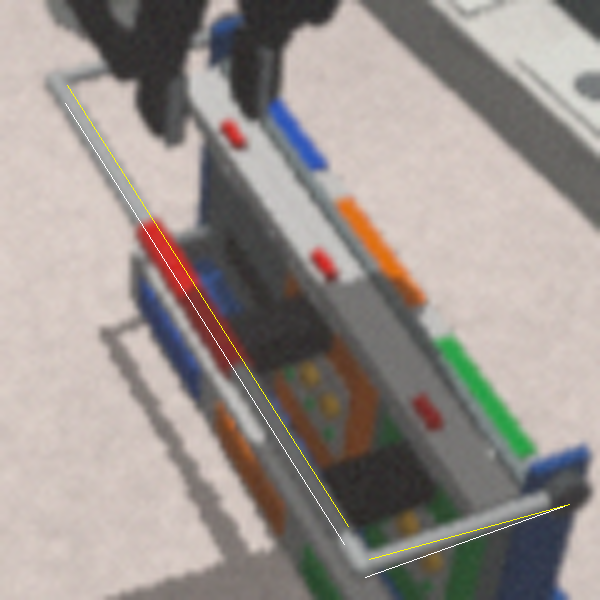

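```bash
python3 - <<'E'
from cell import *
print(finish_job())
E
```

```text
the job is handed in; nothing more can be done
None
```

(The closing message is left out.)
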